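# Unload a sample cask in the glove box

### The job

Unload the sample cask: press its safety lid down firmly, turn it anticlockwise while pressed, lift it off and lay it rim down on the round rubber rest; then draw every capsule in the cask straight up out of its close-fitting sleeve and stand it upright in a compartment of the white rack. When the cask is empty, put the lid back on, press and turn it clockwise until it is locked again, and let go; leave the other things on the bench alone.

Things in the scene. Friction and masses are not known exactly. Their poses are not given: they have to be found in the camera images.
- cask: the transport cask, fixed to the bench: aluminium body 142 mm in diameter (foot 172 mm), shoulder at 50 mm, on it a steel neck 97 mm in outer diameter, up to 78 mm. Origin at the centre of its underside, z up. Two steel bayonet claws stand on the shoulder at its +x and -x sides (tops at 73 mm, out to 69 mm from the axis)
- sleeves (a point): point on the cask's axis level with the mouths of its four close-fitting vertical brass sleeves, 76 mm above the bench. Their axes stand at (+-21, +-21) mm from it in the cask's x, y; bore 29.6 mm, floor 46 mm below the mouth. A seated capsule's underside is 30 mm above the bench, its body shows 8 mm above the sleeve and its knob reaches 112 mm
- red_dot (a point): the red dot on top of the claw at the cask's +x side, 64 mm from the axis (another opposite): the locked direction. Seen from above each claw spans 15 deg clockwise to 24 deg anticlockwise of its dot; under it is the notch for a lid lug, with a fixed stop on the clockwise side and a tooth 6 mm deep on the anticlockwise side
- green_dot (a point): one of two green dots on the shoulder, 50 deg anticlockwise (seen from above) of the red dots as seen from the cask's axis: the free direction. With its lugs anywhere from 35 to 145 deg anticlockwise of the red dots the lid is clear of the claws and lifts off or goes on
- seal_ring (a point): centre of the top of the black spring-loaded ring round the neck on which the lid's rim sits; it spins freely and travels 13 mm: top 64 mm above the bench when free, 60 mm under the locked lid, 51 mm when bottomed. It pushes up with 4.5 N when free, 8.5 N under the locked lid and 17.5 N when bottomed
- lid: the blue push-and-turn cup lid, 109 mm in diameter, 0.34 to 0.46 kg; origin at the centre of its rim's underside, z up through the knob. Flat top at 68 mm, inside 103 mm wide and 64 mm high. Two yellow lugs (12 mm wide, 7 mm high) stick out at the rim to 62 mm from the axis in its +x and -x directions, in line with the yellow stripe; half a turn makes no difference
- lid_knob (a point): middle of the round black knob on the lid's top, 82 mm above the rim: 44 mm in diameter, 28 mm tall, a yellow stripe across lid and knob along the lid's x. To release the locked lid push it 6.5 to 9 mm down (10 to 13 N; bottoms at 9) and, while pressed, turn anticlockwise to the green dots; then lift: the rim must rise above 115 mm to clear the capsules
- lid_lug (a point): the yellow lug at the lid's +x, at rim level. To lock: set the lid over the neck (2 mm play all round) with the stripe at the green dots, rim at about 64 mm on the ring; push the rim down to 51 to 53 mm (about 13 N), turn clockwise 50 deg to the stop while pressed, let go: it springs up to 60 mm, stripe at the red dots. Pressed too little, the tooth blocks it and the knob slips in the fingers
- rack: the white compartment rack with a grey floor, loose on the bench, 0.9 kg: 184 mm long along its x, 46 mm along its y, 40 mm tall; four open-topped square compartments in a row, 38 x 38 mm inside, centred at x = -69, -23, 23 and 69 mm, floor 4 mm up, walls up to 40 mm. Origin at the centre of its underside. It may lie to the left or the right of the cask
- lid_mat: the round black rubber rest for the lid with a grey ring, fixed, 160 mm in diameter, 4 mm thick; origin at the centre of its underside. It lies on the other side of the cask from the rack
- capsule_a: a sealed steel sample capsule with an orange band: body 28 mm in diameter and 54 mm tall, on it a plain round orange knob 18 mm in diameter and 28 mm tall (82 mm overall); 0.11 to 0.2 kg, most of it in the body; origin at the centre of its underside, z up along its axis. It starts in one of the four sleeves, under the lid; None if absent
- capsule_b: a sealed steel sample capsule with an orange band: body 28 mm in diameter and 54 mm tall, on it a plain round orange knob 18 mm in diameter and 28 mm tall (82 mm overall); 0.11 to 0.2 kg, most of it in the body; origin at the centre of its underside, z up along its axis. It starts in one of the four sleeves, under the lid; None if absent
- capsule_c: a sealed steel sample capsule with an orange band: body 28 mm in diameter and 54 mm tall, on it a plain round orange knob 18 mm in diameter and 28 mm tall (82 mm overall); 0.11 to 0.2 kg, most of it in the body; origin at the centre of its underside, z up along its axis. It starts in one of the four sleeves, under the lid; None if absent
- capsule_d: a sealed steel sample capsule with an orange band: body 28 mm in diameter and 54 mm tall, on it a plain round orange knob 18 mm in diameter and 28 mm tall (82 mm overall); 0.11 to 0.2 kg, most of it in the body; origin at the centre of its underside, z up along its axis. It starts in one of the four sleeves, under the lid; None if absent
- jar_amber: bystander: capped amber jar, 48 mm in diameter, 75 mm tall; origin at the centre of its underside, near the edge of the working area; leave it alone
- vial_clear: bystander: small clear vial, 28 mm in diameter, 55 mm tall; origin at the centre of its underside, near the edge of the working area; leave it alone
- ref_weight: bystander: brass reference weight, 34 mm in diameter, 50 mm tall; origin at the centre of its underside, near the edge of the working area; leave it alone
- sample_brush: bystander: brush 150 mm long lying down; origin at the underside of its middle, near the edge of the working area; leave it alone
- weigh_dish: bystander: white weighing dish, 70 mm in diameter, 18 mm high; origin at the centre of its underside, near the edge of the working area; leave it alone
- tweezers: bystander: steel tweezers 120 mm long lying down; origin at the underside of its middle, near the edge of the working area; leave it alone
- sample_box: bystander: clear box 70 x 50 x 28 mm; origin at the centre of its underside, near the edge of the working area; leave it alone
Mind the look-alikes: they are no part of the job. Of the things shaped like the lid, the blue one is meant. There is more than one size of the rack; the job needs the smaller.

How it is judged:
On the way, in this order (a step that is already met when the one before it is completed fails the run):
1. the lid is released and lies rim down on the rubber rest (horizontal distance between lid and lid_mat below 0.05 m and height (world z) of lid below 0.008 m and angle between lid's own z axis and vertical below 0.06 rad and linear speed of lid below 0.03 m/s and contact force between lid and the fingers below 0.2 N), for 0.2 s.
2. every capsule stands upright in the rack (x of capsule_a in the frame of rack between -0.088 and 0.088 m and y of capsule_a in the frame of rack between -0.019 and 0.019 m and z of capsule_a in the frame of rack between 0 and 0.01 m and angle between each of capsule_a, capsule_b, capsule_c, capsule_d's own z axis and vertical below 0.12 rad and linear speed of each of capsule_a, capsule_b, capsule_c, capsule_d below 0.03 m/s and x of capsule_b in the frame of rack between -0.088 and 0.088 m and y of capsule_b in the frame of rack between -0.019 and 0.019 m and z of capsule_b in the frame of rack between 0 and 0.01 m and x of capsule_c in the frame of rack between -0.088 and 0.088 m and y of capsule_c in the frame of rack between -0.019 and 0.019 m and z of capsule_c in the frame of rack between 0 and 0.01 m and x of capsule_d in the frame of rack between -0.088 and 0.088 m and y of capsule_d in the frame of rack between -0.019 and 0.019 m and z of capsule_d in the frame of rack between 0 and 0.01 m), for 0.2 s.
3. the lid is back on the cask and locked (horizontal distance between lid and cask below 0.006 m and z of lid in the frame of cask between 0.0575 and 0.062 m and angle between the x axis of lid and the x axis of cask, either way round below 0.09 rad and angle between lid's own z axis and vertical below 0.05 rad and linear speed of lid below 0.03 m/s), for 0.2 s.
At the end, for the whole second after the job is handed in: every capsule stands in a compartment of the rack (underside under 10 mm above the rack's, tilt under 0.12 rad), at rest; the lid is locked: within 6 mm of the cask's axis, stripe within 0.09 rad of the red dots, rim 57.5 to 62 mm above the cask's underside, level within 0.05 rad, at rest (all of step 2 and all of step 3); the robot touches nothing.
It fails at once if a bystander is pushed more than 30 mm or knocked over (distance of any of jar_amber, vial_clear, ref_weight, sample_brush, weigh_dish, tweezers, sample_box from where it was at the start of the episode above 0.03 m or angle between any of jar_amber, vial_clear, ref_weight, weigh_dish's own z axis and vertical above 0.5 rad).
Of capsule_a, capsule_b, capsule_c, capsule_d only 2 to 4 are there at a start; the rules pass over those that are not, and their reading is None.
At some moment in a run one of lid, rack may be knocked a few centimetres aside while the robot is not near it.
It also fails if it takes over 210 s, if anything falls off the work surface, if the arm or the gripper's body presses on something with over 40 N, if the wrist force passes 120 N, or if a joint passes its speed limit or range.

### The arm

A 7-joint arm with a two-finger parallel gripper is mounted at the origin on the work surface. World frame = base frame: x ahead of the robot, y to its left, z up, the work surface at z = 0. Lengths are in m, angles in rad, forces in N, time in s.
With the tool pointing down it reaches from about 0.4 to 0.85 m from the base axis. Payload 6.9 kg.
Tool frame: the origin (TCP) lies at the centre of the arm's flange, where the gripper is bolted on; the fingertips stand 173 mm ahead of it and the grasp point (between the pads) lies 155 mm ahead of it (robot.tips_ahead is the distance from the TCP to the fingertips, in m); z points along the fingers, y is the direction in which the jaws open and shut (so a half turn about z gives the same grasp; the last joint's range is limited). The gripper opens to 85 mm and grips with 20 to 120 N. Pads are 22 mm wide; open, the fingers measure 114 mm over their backs; the gripper's body (76 mm by 85 mm) begins 54 mm behind the grasp point. The pads swing forward as they close: fully open they stand 13 mm farther back than shut.
Start: joints at [1.26, 0.507, -0.238, 1.5, 0.126, 1.149, -0.155], TCP at [0.253, -0.571, 0.405] pointing down, gripper open.
Joint ranges: [-3.08, 3.08], [-0.24, 2.05], [-1.43, 1.35], [0, 2.5], [-1.52, 4.66], [0.17, 1.96], [-2.89, 2.89]. Speed limits (rad/s): [2.39, 2.39, 3.14, 3.14, 3.14, 3.14, 3.14].

### API

Orientations are given as a unit quaternion [w, x, y, z].
In Python, from cell import robot, cams, workorder gives the robot as it stands.
- The arm moves only by the shell command python3 -m pendant 'ROWS' [OPENING] [FORCE]. ROWS is JSON, a list of rows, each an object of numbers: "x", "y", "z": the shift along the tool's x, y, z in units of 30 mm (1.0 is 30 mm); "yaw": the turn about the tool's z in units of 6 degrees (1.0 is 6 degrees). A call has 1 to 12 rows; each row is the pose to reach, as a shift and turn from the pose measured when the call began, along the tool's axes at that moment; what a row does not reach only later rows make up. A row lasts 1/12 s, in which the tool goes at most 41.7 mm and 7.16 degrees, less where a joint would pass 70% of its speed; a pose out of reach is approached as far as the arm can. A call with a gripper value outside its range is refused whole. OPENING is the closure, from 0 (fully open) to 1 (shut), set as the call begins (- or left out, the last holds). The fingers move at their own pace and stop on an object; FORCE is the grip in N (left out, the last holds). Time passes only in rows, so rows that repeat a pose let the fingers close. It gives the time, the measured TCP pose, the force and the opening at its end, in the units of the state.
- robot.observe(): the state, without advancing time (a new reading comes with each control period).
- cams.snapshot(name): name is "scene" or "top" or "wrist"; returns the picture (384x512x3 uint8, red, green, blue); there is no depth.
- cams.camera_params(name): a dict with "K" (3x3 intrinsics, pixels), "xyz" and "rotation" of the camera in the world; the wrist camera has in their place "T_tool_cam" (4x4, takes a point from camera to tool coordinates, whose origin is the TCP and whose axes are the flange's). Camera axes: x right, y down, z forward; pixel columns grow to the right and rows downward; lengths in m; the calibration is good to about 2 mm. The wrist camera is an equidistant fisheye: a pixel r from the principal point sees the ray r / f radians off the axis. A picture is of the moment at which its call begins: read the wrist's pose just before it. camera_params takes no time and is no camera call.
- workorder.hand_in(): hands the job in, once; it reports no verdict.
The state is a dict: "clock": time; "joint_pos": joint angles; "qd": joint speeds; "tau": joint torques, N m; "ee_pos": TCP position; "tcp_rot": TCP orientation; "force": force on the tool from outside, world axes, zero at the start; "wrist_torque": the same for the moment, N m; "grip_width": opening from 0.0 (shut) to 1.0 (fully open).
Only numpy, scipy, OpenCV 4.12 (cv2) and the standard library are available. Lean on these libraries where they do the work, as an engineer would, in place of code of your own. Each camera call takes 0.05 s, during which the arm holds its last target. There are 200 camera calls.

## Working session

There is one attempt and no reset: what is moved stays moved. The work goes in short steps, Python scripts to look and compute and a shell command to move; the robot and the scene stay as the last step left them, time stands still between calls to the robot, and variables do not carry over. Pictures are saved under pics/ and viewed, about 12 in all and at most 16, crops included, and the job is handed in when it is done.

```bash
ls; mkdir -p pics
python3 - <<'E'
from cell import robot,cams,workorder
import cv2
print(robot.observe())
for n in("scene","top","wrist"):
    print(n,cams.camera_params(n)); cv2.imwrite(f"pics/{n}0.png",cams.snapshot(n)[:,:,::-1])
E
```

```text
pics
{'clock': 0.0, 'joint_pos': array([ 1.25950693,  0.50834443, -0.23753082,  1.50112002,  0.12568461,
        1.14888174, -0.15481547]), 'qd': array([ 8.75782225e-05, -7.85759493e-04, -4.52795892e-04, -1.51896085e-04,
        2.44790272e-04,  3.38370075e-03, -3.09169164e-04]), 'tau': array([ 4.59439943e-04, -6.20585704e+01, -2.18674824e+00, -2.49652326e+01,
        1.26513242e-02,  1.20723477e-02, -4.67905608e-06]), 'ee_pos': array([ 0.25288106, -0.57135378,  0.40382992]), 'tcp_rot': array([-8.62599714e-04,  9.78363983e-01,  2.06889189e-01, -1.88609738e-04]), 'force': array([ 0.04951003,  0.17379798, -0.39518484]), 'wrist_torque': array([ 0.01038958, -0.00046716,  0.01773772]), 'grip_width': 0.9960613236570779}
scene {'K': array([[350.22858871,   0.        , 259.63640405],
       [  0.        , 350.22858871, 192.66854817],
       [  0.        ,   0.        ,   1.        ]]), 'xyz': array([ 1.28850212, -0.35252407,  0.68204905]), 'rotation': array([-0.36601701,  0.71856423,  0.53348284, -0.25513342])}
top {'K': array([[480.22320373,   0.        , 256.01611623],
       [  0.        , 480.22320373, 195.97836201],
       [  0.        ,   0.        ,   1.        ]]), 'xyz': array([ 0.49956378, -0.08608271,  1.28475558]), 'rotation': array([-0.01719015,  0.71545323, -0.69831513,  0.01368069])}
wrist {'K': array([[297.31863964,   0.        , 252.07847587],
       [  0.        , 297.31863964, 185.57789815],
       [  0.        ,   0.        ,   1.        ]]), 'T_tool_cam': array([[ 2.49964914e-05, -9.62980942e-01, -2.69569482e-01,
         6.71299929e-02],
       [ 9.99999860e-01,  1.66408382e-04, -5.01731915e-04,
        -1.95503548e-04],
       [ 5.28016894e-04, -2.69569432e-01,  9.62980811e-01,
         2.95729329e-02],
       [ 0.00000000e+00,  0.00000000e+00,  0.00000000e+00,
         1.00000000e+00]])}
```

View pics/top0.png

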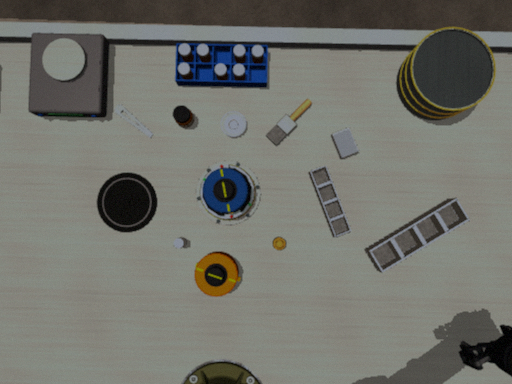

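View pics/scene0.png

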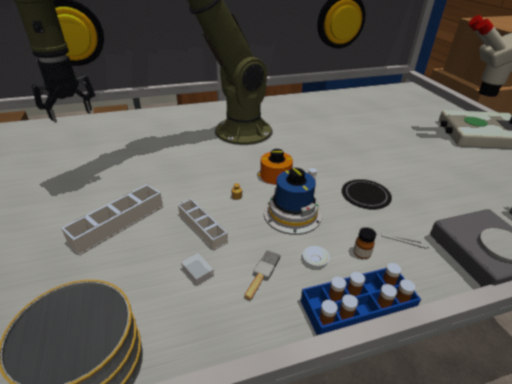

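Top view:
- **Lids:** blue at (227,190), orange look-alike at (216,273). The blue one is meant.
- **Racks:** small at (329,201), large at (418,235). The smaller one, at (329,201), is meant.
- **Mat:** (127,202).

I'll confirm with one enlarged crop.

```bash
cat > h.py <<'E'
from cell import robot,cams,workorder
import cv2,numpy as np
from scipy.spatial.transform import Rotation as R
def q(w): return R.from_quat([w[1],w[2],w[3],w[0]])
def unproj(n,u,v,z):
    p=cams.camera_params(n); d=q(p["rotation"]).apply(np.linalg.solve(p["K"],[u,v,1.])); c=p["xyz"]
    return c+d*(z-c[2])/d[2]
def proj(n,P):
    p=cams.camera_params(n); c=q(p["rotation"]).inv().apply(np.atleast_2d(P)-p["xyz"])@p["K"].T
    return c[:,:2]/c[:,2:]
def wrist_ray(u,v,s=None):
    s=s or robot.observe(); p=cams.camera_params("wrist"); K=p["K"]; T=p["T_tool_cam"]
    a=np.array([u-K[0,2],v-K[1,2]]); r=np.hypot(*a); th=r/K[0,0]
    d=np.array([*(a/r*np.sin(th) if r else a),np.cos(th)]); Q=q(s["tcp_rot"])
    return s["ee_pos"]+Q.apply(T[:3,3]), Q.apply(T[:3,:3]@d)
def wun(u,v,z,s=None):
    o,d=wrist_ray(u,v,s); return o+d*(z-o[2])/d[2]
def wproj(P,s=None):
    s=s or robot.observe(); p=cams.camera_params("wrist"); K=p["K"]; T=p["T_tool_cam"]
    c=(q(s["tcp_rot"]).inv().apply(np.atleast_2d(P)-s["ee_pos"])-T[:3,3])@T[:3,:3]
    r=np.hypot(c[:,0],c[:,1]); th=np.arctan2(r,c[:,2])
    return c[:,:2]/r[:,None]*th[:,None]*K[0,0]+[K[0,2],K[1,2]]
def yaw(s=None):  # world angle of tool y (jaw) axis and x axis, deg
    s=s or robot.observe(); M=q(s["tcp_rot"]).as_matrix()
    return np.degrees(np.arctan2(M[1,0],M[0,0]))
def go(x,y,zTip=None,ang=None):
    """units for pendant to bring the TCP over x,y; zTip= fingertip (0.173) height; ang = world angle of tool x, deg"""
    s=robot.observe(); M=q(s["tcp_rot"]); z=s["ee_pos"][2] if zTip is None else zTip+0.173
    t=M.inv().apply(np.array([x,y,z])-s["ee_pos"])/0.03
    a=yaw(s); dy=None if ang is None else -((ang-a+180)%360-180)/6
    return dict(xyz=t.round(3),yaw=dy,a=round(a,2),pos=s["ee_pos"].round(4))
E
python3 - <<'E'
from h import *
im=cv2.imread("pics/top0.png")
for n,u,v,z in[("lid knobtop",224,188,.156),("mat",127,202,.004),("rack",329,201,.04),("rackbig",418,235,.04)]: print(n,unproj("top",u,v,z))
a=cv2.resize(im[145:235,180:270],(500,500),interpolation=cv2.INTER_CUBIC)
b=cv2.resize(im[155:245,300:350],(278,500),interpolation=cv2.INTER_CUBIC)
cv2.imwrite("pics/crop1.png",np.hstack([a,b])); print(yaw(), robot.tips_ahead)
E
```

```text
lid knobtop [ 0.56578925 -0.00403954  0.156     ]
mat [0.53102097 0.26510758 0.004     ]
rack [ 0.54541179 -0.26865093  0.04      ]
rackbig [ 0.46316307 -0.49973926  0.04      ]
23.881052376862463 0.1734
```

View pics/crop1.png

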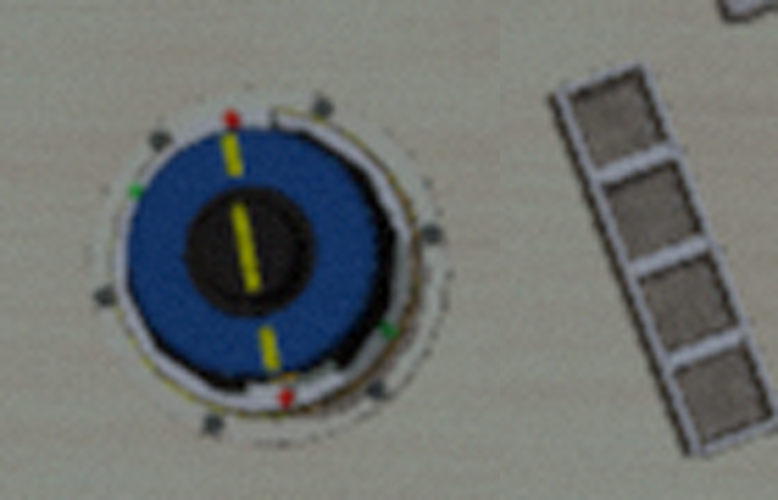

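The crop confirms the blue lid, with its stripe at the red dots (locked), and the small rack. Now I'll turn these into coordinates.

Run:
```python
from h import *
U=lambda a,b,z:unproj("top",180+a*.18,145+b*.18,z)[:2]
r1,r2=U(232,119,.073),U(287,398,.073);g1,g2=U(136,190,.05),U(388,330,.05)
an=lambda d:np.degrees(np.arctan2(d[1],d[0]))
print("red",r1,r2,(r1+r2)/2,np.linalg.norm(r1-r2),an(r1-r2));print("green",(g1+g2)/2,np.linalg.norm(g1-g2),an(g1-g2));print("knob",U(249,250,.156))
V=lambda a,b:unproj("top",300+(a-500)/5.56,155+b/5.56,.04)[:2]
c=[V(558,92),V(645,67),V(775,425),V(692,455)]
print("rack",np.mean(c,0),[np.linalg.norm(c[i]-c[i-1]).round(4) for i in range(4)],an(c[0]-c[3]),an(c[1]-c[2]))
m=(r1+r2)/2
print(go(*m,.22,an(r1-r2)))
```

```text
red [0.62526467 0.00916051] [ 0.49881092 -0.01929368] [ 0.56203779 -0.00506659] 0.12961555642116165 12.68128998605493
green [ 0.56244728 -0.00465987] 0.1338686271032905 62.339530741011714
knob [ 0.56112011 -0.00609899]
rack [ 0.54387788 -0.27150323] [np.float64(0.18), np.float64(0.0424), np.float64(0.1772), np.float64(0.0411)] 21.334636489112615 20.94778966458941
{'xyz': array([ 17.065, -13.089,   0.385]), 'yaw': np.float64(1.8666270651345893), 'a': np.float64(23.88), 'pos': array([ 0.2529, -0.5714,  0.404 ])}
```

```bash
python3 -m pendant '[{"x":8.5,"y":-6.5,"yaw":1},{"x":17.07,"y":-13.09,"yaw":1.87},{"x":17.07,"y":-13.09,"yaw":1.87},{"x":17.07,"y":-13.09,"yaw":1.87},{"x":17.07,"y":-13.09,"yaw":1.87},{"x":17.07,"y":-13.09,"yaw":1.87},{"x":17.07,"y":-13.09,"yaw":1.87},{"x":17.07,"y":-13.09,"yaw":1.87},{"x":17.07,"y":-13.09,"yaw":1.87},{"x":17.07,"y":-13.09,"yaw":1.87},{"x":17.07,"y":-13.09,"yaw":1.87},{"x":17.07,"y":-13.09,"yaw":1.87}]' 0 100
python3 -m pendant '[{},{}]'
python3 -c "
from h import *
print(go(.562,-.005,.22,12.6))"
```

```text
{'xyz': array([ 17.064, -13.092,   0.385]), 'yaw': np.float64(1.880175396143746), 'a': np.float64(23.88), 'pos': array([ 0.2529, -0.5714,  0.404 ])}validation failed for argument at $[0]...
validation failed for argument at $[0]...
```

```bash
python3 -m pendant '[{"x":8.5,"y":-6.5,"z":0,"yaw":1}]' 0 100
python3 -m pendant --help | head -30
```

```text
clock: 0.23
ee_pos: [0.2675, -0.5405, 0.4032]
tcp_rot: [0.001, 0.988, 0.152, -0.002]
force: [0.5, -0.8, 1.5]
grip_width: 1.009invalid input: not JSON, or not a number
```

```bash
python3 -c "
from h import *
print(go(.562,-.005,.22,12.6))"
```

```text
{'xyz': array([ 14.714, -14.091,   0.264]), 'yaw': np.float64(0.8048881469887211), 'a': np.float64(17.43), 'pos': array([ 0.2675, -0.5405,  0.4032])}
```

```bash
python3 -m pendant '[{"x":14.71,"y":-14.09,"z":0.26,"yaw":0.8},{"x":14.71,"y":-14.09,"z":0.26,"yaw":0.8},{"x":14.71,"y":-14.09,"z":0.26,"yaw":0.8},{"x":14.71,"y":-14.09,"z":0.26,"yaw":0.8},{"x":14.71,"y":-14.09,"z":0.26,"yaw":0.8},{"x":14.71,"y":-14.09,"z":0.26,"yaw":0.8},{"x":14.71,"y":-14.09,"z":0.26,"yaw":0.8},{"x":14.71,"y":-14.09,"z":0.26,"yaw":0.8},{"x":14.71,"y":-14.09,"z":0.26,"yaw":0.8},{"x":14.71,"y":-14.09,"z":0.26,"yaw":0.8},{"x":14.71,"y":-14.09,"z":0.26,"yaw":0.8},{"x":14.71,"y":-14.09,"z":0.26,"yaw":0.8}]'
python3 -c "
from h import *
print(go(.562,-.005,.22,12.6))"
```

```text
clock: 1.23
ee_pos: [0.5127, -0.0941, 0.3951]
tcp_rot: [0.001, 0.994, 0.11, -0.002]
force: [1.3, -0.5, 0.3]
grip_width: 1.001
{'xyz': array([ 2.251, -2.539,  0.055]), 'yaw': np.float64(0.0027127358162222968), 'a': np.float64(12.62), 'pos': array([ 0.5127, -0.0941,  0.3951])}
```

```bash
python3 -m pendant '[{"x":2.25,"y":-2.54,"z":0.06,"yaw":0},{"x":2.25,"y":-2.54,"z":0.06,"yaw":0},{"x":2.25,"y":-2.54,"z":0.06,"yaw":0},{"x":2.25,"y":-2.54,"z":0.06,"yaw":0},{"x":2.25,"y":-2.54,"z":0.06,"yaw":0},{"x":2.25,"y":-2.54,"z":0.06,"yaw":0}]'
python3 - <<'E'
from h import *
s=robot.observe(); im=cams.snapshot("wrist")[:,:,::-1].copy()
print(go(.562,-.005,.14,12.6), s["joint_pos"].round(2),s["tcp_rot"])
a=np.radians(12.6)
for P,c in[((.562,-.005,.156),(0,255,0)),((.562+.064*np.cos(a),-.005+.064*np.sin(a),.073),(255,0,255)),((.562-.064*np.cos(a),-.005-.064*np.sin(a),.073),(255,0,255))]:
    p=wproj(P,s)[0];print(p);cv2.drawMarker(im,tuple(int(v) for v in p),c,0,8,1)
cv2.imwrite("pics/w1.png",im)
E
```

```text
clock: 1.73
ee_pos: [0.5616, -0.0059, 0.3925]
tcp_rot: [0.001, 0.994, 0.11, -0.003]
force: [-0.3, -1.0, 0.1]
grip_width: 1.001
{'xyz': array([ 0.042, -0.05 ,  2.654]), 'yaw': np.float64(-0.015337221823064814), 'a': np.float64(12.51), 'pos': array([ 0.5615, -0.0065,  0.3926])} [ 0.2   0.43 -0.35  1.69  0.16  1.06 -1.55] [ 0.00105843  0.99398026  0.10951123 -0.00306692]
[250.56096719 194.98410374]
[250.80923195 104.94593383]
[250.98135439 228.32986477]
```

View pics/w1.png

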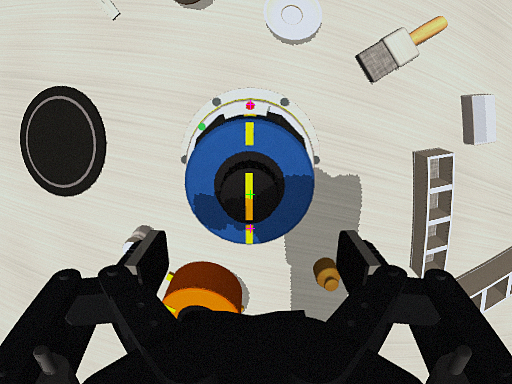

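```bash
python3 -m pendant '[{"x":0.04,"y":-0.05,"z":0.3,"yaw":1.1},{"x":0.04,"y":-0.05,"z":0.5,"yaw":2.2},{"x":0.04,"y":-0.05,"z":0.8,"yaw":3.3},{"x":0.04,"y":-0.05,"z":1.0,"yaw":4.4},{"x":0.04,"y":-0.05,"z":1.2,"yaw":5.5},{"x":0.04,"y":-0.05,"z":1.4,"yaw":6.6},{"x":0.04,"y":-0.05,"z":1.4,"yaw":7.7},{"x":0.04,"y":-0.05,"z":1.4,"yaw":8.8},{"x":0.04,"y":-0.05,"z":1.4,"yaw":10},{"x":0.04,"y":-0.05,"z":1.4,"yaw":10},{"x":0.04,"y":-0.05,"z":1.4,"yaw":10},{"x":0.04,"y":-0.05,"z":1.4,"yaw":10}]'
python3 -c "
from h import *
print(go(.562,-.005,.134,-47.4),robot.observe()['joint_pos'].round(2))"
```

```text
clock: 2.78
ee_pos: [0.5619, -0.0057, 0.3508]
tcp_rot: [0.003, 0.916, -0.401, -0.002]
force: [-0.4, 0.8, -0.0]
grip_width: 1.003
{'xyz': array([-0.015, -0.027,  1.46 ]), 'yaw': np.float64(0.010022917226767921), 'a': np.float64(-47.34), 'pos': array([ 0.5619, -0.0057,  0.3508])} [ 0.01  0.46 -0.07  1.75  0.04  0.94 -2.47]
```

```bash
python3 -m pendant '[{"x":-0.015,"y":-0.027,"z":0.5,"yaw":0},{"x":-0.015,"y":-0.027,"z":1.0,"yaw":0},{"x":-0.015,"y":-0.027,"z":1.4,"yaw":0},{"x":-0.015,"y":-0.027,"z":1.4,"yaw":0},{"x":-0.015,"y":-0.027,"z":1.4,"yaw":0}]' 0
python3 -m pendant '[{"x":0,"y":0,"z":0,"yaw":0},{"x":0,"y":0,"z":0,"yaw":0},{"x":0,"y":0,"z":0,"yaw":0},{"x":0,"y":0,"z":0,"yaw":0},{"x":0,"y":0,"z":0,"yaw":0},{"x":0,"y":0,"z":0,"yaw":0},{"x":0,"y":0,"z":0,"yaw":0},{"x":0,"y":0,"z":0,"yaw":0}]' 0.9 100
python3 -c "
from h import *
print(go(.562,-.005,.134,-47.4),robot.observe()['joint_pos'].round(2))"
```

```text
clock: 3.2
ee_pos: [0.5618, -0.0054, 0.3085]
tcp_rot: [0.003, 0.916, -0.401, -0.002]
force: [-0.6, 0.5, 0.6]
grip_width: 0.999
clock: 3.87
ee_pos: [0.5626, -0.0049, 0.3096]
tcp_rot: [0.002, 0.916, -0.401, -0.001]
force: [3.0, 2.0, 4.6]
grip_width: 0.481
{'xyz': array([-0.012,  0.017,  0.088]), 'yaw': np.float64(0.028587650793970926), 'a': np.float64(-47.23), 'pos': array([ 0.5626, -0.0049,  0.3096])} [ 0.01  0.5  -0.06  1.8   0.04  0.85 -2.47]
```

```bash
python3 -m pendant '[{"x":0,"y":0,"z":0.1,"yaw":0},{"x":0,"y":0,"z":0.2,"yaw":0},{"x":0,"y":0,"z":0.28,"yaw":0},{"x":0,"y":0,"z":0.28,"yaw":0},{"x":0,"y":0,"z":0.28,"yaw":0}]' 0.9 110
python3 -c "
from h import *
print(go(.562,-.005,.134,-47.4),robot.observe()['wrist_torque'].round(2))"
```

```text
clock: 4.28
ee_pos: [0.5627, -0.0049, 0.3024]
tcp_rot: [0.002, 0.916, -0.4, -0.001]
force: [-1.3, 1.9, 11.1]
grip_width: 0.475
{'xyz': array([-0.013,  0.022, -0.154]), 'yaw': np.float64(0.03276814382733543), 'a': np.float64(-47.2), 'pos': array([ 0.5627, -0.0049,  0.3024])} [-0.21  0.64  0.02]
```

```bash
python3 -m pendant '[{"x":0,"y":0,"z":0.08,"yaw":0},{"x":0,"y":0,"z":0.08,"yaw":-1},{"x":0,"y":0,"z":0.08,"yaw":-2},{"x":0,"y":0,"z":0.08,"yaw":-3},{"x":0,"y":0,"z":0.08,"yaw":-4},{"x":0,"y":0,"z":0.08,"yaw":-5},{"x":0,"y":0,"z":0.08,"yaw":-6},{"x":0,"y":0,"z":0.08,"yaw":-7},{"x":0,"y":0,"z":0.08,"yaw":-8},{"x":0,"y":0,"z":0.08,"yaw":-9},{"x":0,"y":0,"z":0.08,"yaw":-9},{"x":0,"y":0,"z":0.08,"yaw":-9}]' 0.9 110
python3 - <<'E'
from h import *
s=robot.observe()
print(go(.562,-.005,.134,-47.4),s['wrist_torque'].round(2))
im=cams.snapshot("top")[:,:,::-1]; 
a=cv2.resize(im[145:235,180:270],(400,400),interpolation=cv2.INTER_CUBIC)
cv2.imwrite("pics/r1.png",np.hstack([a,cv2.resize(cams.snapshot("wrist")[:,:,::-1],(533,400))[:,:400]]))
E
```

```text
clock: 5.28
ee_pos: [0.5634, -0.0044, 0.3019]
tcp_rot: [0.001, 0.998, 0.06, 0.001]
force: [-1.2, 2.3, 13.5]
grip_width: 0.476
{'xyz': array([-0.047,  0.016, -0.171]), 'yaw': np.float64(9.046422032859715), 'a': np.float64(6.88), 'pos': array([ 0.5634, -0.0044,  0.3019])} [-0.02  0.14  0.06]
```

View pics/r1.png

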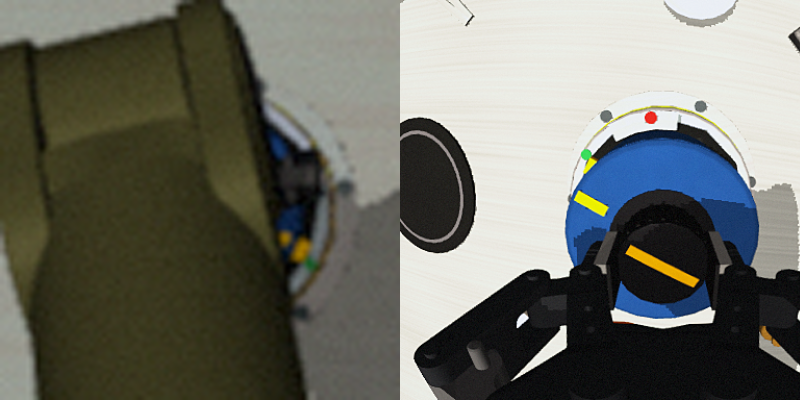

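The lug now sits at the green dot, seen in the wrist half of the picture near (590,160). The lid is free, so I'll lift it.

```bash
python3 -m pendant '[{"x":0,"y":0,"z":-0.4,"yaw":0},{"x":0,"y":0,"z":-1,"yaw":0},{"x":0,"y":0,"z":-1.8,"yaw":0},{"x":0,"y":0,"z":-2.6,"yaw":0},{"x":0,"y":0,"z":-3.4,"yaw":0},{"x":0,"y":0,"z":-3.4,"yaw":0},{"x":0,"y":0,"z":-3.4,"yaw":0},{"x":0,"y":0,"z":-3.4,"yaw":0},{"x":0,"y":0,"z":-3.4,"yaw":0}]' 0.9 110
python3 -c "
from h import *
s=robot.observe()
print(go(.531,.265,.231,None),s['wrist_torque'].round(2),s['joint_pos'].round(2))"
```

```text
clock: 6.13
ee_pos: [0.5626, -0.0043, 0.402]
tcp_rot: [0.001, 0.998, 0.06, -0.001]
force: [-1.0, 0.3, -3.9]
grip_width: 0.475
{'xyz': array([ 0.023, -9.038, -0.091]), 'yaw': None, 'a': np.float64(6.84), 'pos': array([ 0.5626, -0.0043,  0.402 ])} [-0.02  0.01 -0.02] [ 0.21  0.42 -0.36  1.67  0.17  1.08 -1.66]
```

```bash
python3 -m pendant '[{"x":0.02,"y":-0.8,"z":-0.1,"yaw":0},{"x":0.02,"y":-1.9,"z":-0.1,"yaw":0},{"x":0.02,"y":-3,"z":-0.1,"yaw":0},{"x":0.02,"y":-4,"z":-0.1,"yaw":0},{"x":0.02,"y":-5,"z":-0.1,"yaw":0},{"x":0.02,"y":-6,"z":-0.1,"yaw":0},{"x":0.02,"y":-7,"z":-0.1,"yaw":0},{"x":0.02,"y":-8,"z":-0.1,"yaw":0},{"x":0.02,"y":-9.04,"z":-0.1,"yaw":0},{"x":0.02,"y":-9.04,"z":-0.1,"yaw":0},{"x":0.02,"y":-9.04,"z":-0.1,"yaw":0},{"x":0.02,"y":-9.04,"z":-0.1,"yaw":0}]'
python3 -c "
from h import *
s=robot.observe()
print(go(.531,.265,.2546-.173,None),s['wrist_torque'].round(2),s['joint_pos'].round(2),s['force'])"
```

```text
clock: 7.13
ee_pos: [0.5309, 0.2646, 0.4027]
tcp_rot: [0.002, 0.998, 0.06, -0.002]
force: [-0.3, -1.0, -4.6]
grip_width: 0.476
{'xyz': array([ 0.032, -0.032,  4.938]), 'yaw': None, 'a': np.float64(6.87), 'pos': array([0.5309, 0.2646, 0.4027])} [-0.07 -0.03 -0.03] [-0.25  0.47 -0.4   1.59  0.2   1.13 -2.15] [-0.29748624 -0.97329881 -4.64920197]
```

```bash
python3 -m pendant '[{"x":0.03,"y":-0.03,"z":0.9,"yaw":0},{"x":0.03,"y":-0.03,"z":2,"yaw":0},{"x":0.03,"y":-0.03,"z":3,"yaw":0},{"x":0.03,"y":-0.03,"z":4,"yaw":0},{"x":0.03,"y":-0.03,"z":4.4,"yaw":0},{"x":0.03,"y":-0.03,"z":4.6,"yaw":0},{"x":0.03,"y":-0.03,"z":4.75,"yaw":0},{"x":0.03,"y":-0.03,"z":4.9,"yaw":0},{"x":0.03,"y":-0.03,"z":4.95,"yaw":0},{"x":0.03,"y":-0.03,"z":4.95,"yaw":0},{"x":0.03,"y":-0.03,"z":4.95,"yaw":0}]'
python3 -c "
from h import *
s=robot.observe()
print(go(.531,.265,.2546-.173,None),s['wrist_torque'].round(2),s['joint_pos'].round(2),s['force'])"
```

```text
clock: 8.05
ee_pos: [0.5314, 0.2647, 0.2554]
tcp_rot: [0.002, 0.998, 0.06, -0.001]
force: [0.6, -1.8, -0.2]
grip_width: 0.474
{'xyz': array([-0.012, -0.011,  0.025]), 'yaw': None, 'a': np.float64(6.85), 'pos': array([0.5314, 0.2647, 0.2554])} [-0.62 -0.07  0.01] [-0.29  0.63 -0.35  1.77  0.29  0.8  -2.23] [ 0.61506343 -1.77940543 -0.170838  ]
```

```bash
python3 -m pendant '[{"x":0,"y":0,"z":0.03,"yaw":0},{"x":0,"y":0,"z":0.03,"yaw":0}]'; python3 -m pendant '[{"x":0,"y":0,"z":0,"yaw":0},{"x":0,"y":0,"z":0,"yaw":0},{"x":0,"y":0,"z":0,"yaw":0},{"x":0,"y":0,"z":0,"yaw":0},{"x":0,"y":0,"z":0,"yaw":0},{"x":0,"y":0,"z":-0.5,"yaw":0},{"x":0,"y":0,"z":-1.4,"yaw":0},{"x":0,"y":0,"z":-2.8,"yaw":0},{"x":0,"y":0,"z":-4.1,"yaw":0},{"x":0,"y":0,"z":-5,"yaw":0},{"x":0,"y":0,"z":-5,"yaw":0},{"x":0,"y":0,"z":-5,"yaw":0}]' 0 60
python3 - <<'E'
from h import *
s=robot.observe()
print(go(.52,-.005,.231),s['force'])
im=cams.snapshot("top")[:,:,::-1]; cv2.imwrite("pics/top2.png",im)
cv2.imwrite("pics/c2.png",cv2.resize(im[130:250,80:360],(784,336),interpolation=cv2.INTER_CUBIC))
E
```

```text
clock: 8.22
ee_pos: [0.5314, 0.2647, 0.2553]
tcp_rot: [0.002, 0.998, 0.06, -0.001]
force: [-2.2, -1.7, 3.9]
grip_width: 0.478
clock: 9.22
ee_pos: [0.5318, 0.2656, 0.407]
tcp_rot: [0.001, 0.998, 0.06, 0.001]
force: [-1.2, -1.0, -0.5]
grip_width: 1.001
{'xyz': array([-1.463,  8.91 ,  0.126]), 'yaw': None, 'a': np.float64(6.83), 'pos': array([0.5318, 0.2656, 0.407 ])} [-1.19794282 -0.97539111 -0.48724103]
```

View pics/c2.png

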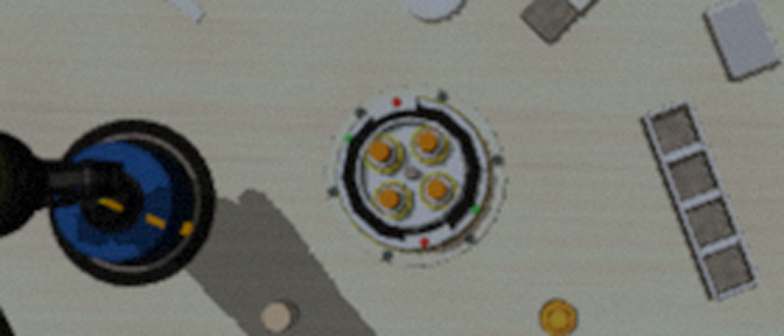

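Four capsules are present and the lid lies on the mat, centre near (118,195) in the crop. The rack hasn't moved. I'll go over the cask with the jaws on its diagonal (tool x at 57.6°), where the neighbouring knobs clear the fingers.

```bash
python3 - <<'E'
from h import *
print(go(.5622,-.005,.22,57.6))
E
python3 -m pendant '[{"x":0,"y":1,"z":0,"yaw":0},{"x":0,"y":2.2,"z":0,"yaw":-1},{"x":0,"y":3.4,"z":0,"yaw":-2},{"x":0,"y":4.6,"z":0,"yaw":-3},{"x":0,"y":5.8,"z":0,"yaw":-4},{"x":0,"y":7,"z":0,"yaw":-5},{"x":0,"y":8,"z":0,"yaw":-6},{"x":-0.07,"y":9,"z":0.4,"yaw":-7},{"x":-0.07,"y":9.05,"z":0.4,"yaw":-8},{"x":-0.07,"y":9.05,"z":0.4,"yaw":-8.46},{"x":-0.07,"y":9.05,"z":0.4,"yaw":-8.46},{"x":-0.07,"y":9.05,"z":0.4,"yaw":-8.46}]' 0.45 40
cat >> h.py <<'E'
def rackshift(pad=12):
    t=cv2.imread("pics/top0.png"); n=cams.snapshot("top")[:,:,::-1].copy()
    u0,v0,u1,v1=305,162,355,242
    r=cv2.matchTemplate(n[v0-pad:v1+pad,u0-pad:u1+pad],t[v0:v1,u0:u1],cv2.TM_CCOEFF_NORMED)
    _,m,_,l=cv2.minMaxLoc(r); return round(m,3),l[0]-pad,l[1]-pad
E
python3 - <<'E'
from h import *
s=robot.observe(); im=cams.snapshot("wrist")[:,:,::-1].copy()
print(go(.5622,-.005,.22,57.6),s["joint_pos"].round(2),rackshift())
c=np.array([.5622,-.005]);A=np.radians(12.6);M=np.array([[np.cos(A),-np.sin(A)],[np.sin(A),np.cos(A)]])
for sx,sy in((1,1),(1,-1),(-1,-1),(-1,1)):
    p=c+M@[.021*sx,.021*sy]; w=wproj([*p,.112],s)[0]; print(p.round(4),w.round(1)); cv2.drawMarker(im,tuple(int(v) for v in w.round()),(0,255,0),0,7,1)
    k=wproj([[*(p+[.009*np.cos(t),.009*np.sin(t)]),.112] for t in np.arange(0,6.3,.3)],s); cv2.polylines(im,[k.round().astype(int)],True,(0,255,0),1)
cv2.imwrite("pics/w3.png",cv2.resize(im[60:300,100:400],(750,600),interpolation=cv2.INTER_CUBIC))
E
```

```text
{'xyz': array([-0.055,  9.064,  0.449]), 'yaw': np.float64(-8.461862120324165), 'a': np.float64(6.83), 'pos': array([0.5315, 0.2652, 0.4053])}
clock: 10.27
ee_pos: [0.5615, -0.0048, 0.3931]
tcp_rot: [0.001, 0.877, 0.481, -0.003]
force: [0.2, -0.4, 0.1]
grip_width: 0.55
{'xyz': array([-0.005,  0.03 ,  0.015]), 'yaw': np.float64(-0.014697534539881948), 'a': np.float64(57.51), 'pos': array([ 0.5615, -0.0044,  0.3934])} [ 0.35  0.46 -0.59  1.68  0.29  1.09 -0.89] (0.995, 0, 0)
[0.5781 0.0201] [254.3 146.9]
[ 0.5873 -0.0209] [288.1 180.5]
[ 0.5463 -0.0301] [254.3 212.3]
[0.5371 0.0109] [220.4 180.6]
```

View pics/w3.png

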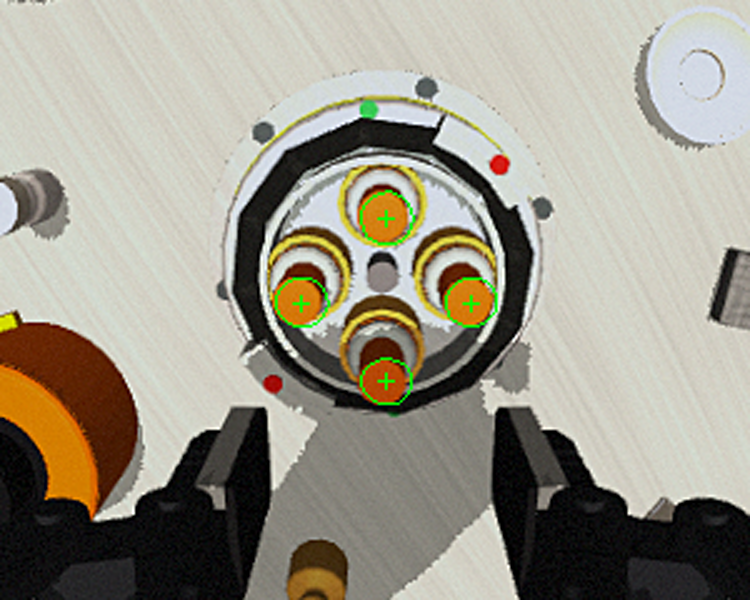

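The overlay sits on all four knobs. I'll take the capsule at (-,-) first.

```bash
python3 -c "
from h import *
print(go(.5463,-.0301,.086,57.6))"
```

```text
{'xyz': array([-0.98 ,  0.033,  4.497]), 'yaw': np.float64(-0.009826343116870362), 'a': np.float64(57.54), 'pos': array([ 0.5616, -0.0042,  0.3938])}
```

```bash
python3 -m pendant '[{"x":-0.98,"y":0.03,"z":0.5,"yaw":0},{"x":-0.98,"y":0.03,"z":1.5,"yaw":0},{"x":-0.98,"y":0.03,"z":2.5,"yaw":0},{"x":-0.98,"y":0.03,"z":3.5,"yaw":0},{"x":-0.98,"y":0.03,"z":4.1,"yaw":0},{"x":-0.98,"y":0.03,"z":4.5,"yaw":0},{"x":-0.98,"y":0.03,"z":4.5,"yaw":0},{"x":-0.98,"y":0.03,"z":4.5,"yaw":0},{"x":-0.98,"y":0.03,"z":4.5,"yaw":0}]'
python3 -c "
from h import *
print(go(.5463,-.0301,.086,57.6),robot.observe()['force'])"
```

```text
clock: 11.12
ee_pos: [0.5466, -0.0295, 0.2598]
tcp_rot: [0.002, 0.876, 0.481, -0.002]
force: [0.7, 0.3, -0.2]
grip_width: 0.558
{'xyz': array([-0.022,  0.002,  0.025]), 'yaw': np.float64(-0.007468504795440367), 'a': np.float64(57.56), 'pos': array([ 0.5466, -0.0295,  0.2598])} [ 0.73477462  0.27861108 -0.22420186]
```

```bash
python3 -m pendant '[{"x":0,"y":0,"z":0,"yaw":0},{"x":0,"y":0,"z":0,"yaw":0},{"x":0,"y":0,"z":0,"yaw":0},{"x":0,"y":0,"z":0,"yaw":0},{"x":0,"y":0,"z":0,"yaw":0},{"x":0,"y":0,"z":0,"yaw":0}]' 0.95 60
python3 -m pendant '[{"x":0,"y":0,"z":-0.3,"yaw":0},{"x":0,"y":0,"z":-0.7,"yaw":0},{"x":0,"y":0,"z":-1.2,"yaw":0},{"x":0,"y":0,"z":-1.8,"yaw":0},{"x":0,"y":0,"z":-2.5,"yaw":0},{"x":0,"y":0,"z":-3.3,"yaw":0},{"x":0,"y":0,"z":-3.4,"yaw":0},{"x":0,"y":0,"z":-3.4,"yaw":0},{"x":0,"y":0,"z":-3.4,"yaw":0}]'
python3 -c "
from h import *
print(go(.4796,-.2963,.186,57.6),robot.observe()['force'])"
```

```text
clock: 11.62
ee_pos: [0.5466, -0.029, 0.2609]
tcp_rot: [0.002, 0.876, 0.481, -0.001]
force: [-2.4, 0.9, 6.6]
grip_width: 0.185
clock: 12.37
ee_pos: [0.5463, -0.0288, 0.3628]
tcp_rot: [0.002, 0.877, 0.481, -0.001]
force: [0.7, 0.2, -1.6]
grip_width: 0.192
{'xyz': array([-8.715,  2.909,  0.167]), 'yaw': np.float64(-0.00950739844322849), 'a': np.float64(57.54), 'pos': array([ 0.5463, -0.0288,  0.3628])} [ 0.71353109  0.15356336 -1.60232249]
```

```bash
python3 -m pendant '[{"x":-0.8,"y":0.3,"z":0,"yaw":0},{"x":-1.9,"y":0.7,"z":0,"yaw":0},{"x":-3.1,"y":1.1,"z":0,"yaw":0},{"x":-4.3,"y":1.5,"z":0,"yaw":0},{"x":-5.5,"y":1.9,"z":0,"yaw":0},{"x":-6.7,"y":2.3,"z":0,"yaw":0},{"x":-7.8,"y":2.7,"z":0,"yaw":0},{"x":-8.71,"y":2.91,"z":0,"yaw":0},{"x":-8.71,"y":2.91,"z":0,"yaw":0},{"x":-8.71,"y":2.91,"z":0,"yaw":0},{"x":-8.71,"y":2.91,"z":0,"yaw":0}]'
python3 - <<'E'
from h import *
s=robot.observe(); im=cams.snapshot("wrist")[:,:,::-1].copy()
print(go(.4796,-.2963,.0635,57.6),s['force'],s["joint_pos"].round(2))
c=np.array([.5439,-.2715]);A=np.radians(21.1);M=np.array([[np.cos(A),-np.sin(A)],[np.sin(A),np.cos(A)]])
k=lambda L:wproj([[*(c+M@np.array(v)),.04] for v in L],s).round().astype(int)
cv2.polylines(im,[k([(-.092,-.023),(.092,-.023),(.092,.023),(-.092,.023)])],True,(0,255,0),1)
cv2.imwrite("pics/w4.png",im)
E
```

```text
clock: 13.28
ee_pos: [0.4795, -0.2957, 0.3629]
tcp_rot: [0.001, 0.877, 0.481, -0.001]
force: [0.9, 0.7, -2.4]
grip_width: 0.19
{'xyz': array([-0.029,  0.011,  4.224]), 'yaw': np.float64(0.005224070440675632), 'a': np.float64(57.63), 'pos': array([ 0.4799, -0.295 ,  0.3632])} [ 0.91699824  0.73701312 -2.36246062] [ 0.88  0.49 -0.56  1.73  0.3   1.02 -0.36]
```

View pics/w4.png

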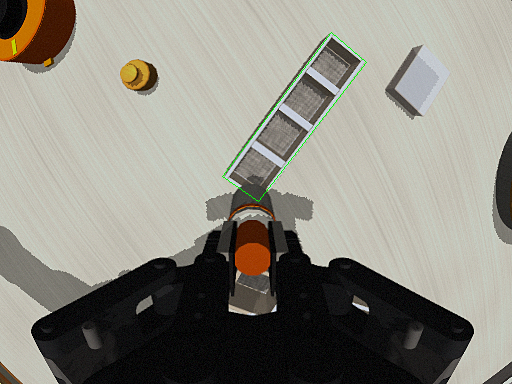

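The rack overlay fits to within about 2 mm, so I'll lower the capsule.

```bash
python3 -m pendant '[{"x":-0.03,"y":0.01,"z":0.9,"yaw":0},{"x":-0.03,"y":0.01,"z":2,"yaw":0},{"x":-0.03,"y":0.01,"z":3,"yaw":0},{"x":-0.03,"y":0.01,"z":3.6,"yaw":0},{"x":-0.03,"y":0.01,"z":4,"yaw":0},{"x":-0.03,"y":0.01,"z":4.2,"yaw":0},{"x":-0.03,"y":0.01,"z":4.26,"yaw":0},{"x":-0.03,"y":0.01,"z":4.26,"yaw":0},{"x":-0.03,"y":0.01,"z":4.26,"yaw":0}]'
python3 -c "
from h import *
print(go(.4796,-.2963,.0625,57.6),robot.observe()['force'])"
```

```text
clock: 14.08
ee_pos: [0.4802, -0.2954, 0.2359]
tcp_rot: [0.001, 0.876, 0.483, -0.001]
force: [0.0, -0.7, -1.5]
grip_width: 0.184
{'xyz': array([-0.035, -0.002,  0.015]), 'yaw': np.float64(0.02051709505118045), 'a': np.float64(57.72), 'pos': array([ 0.4802, -0.2954,  0.2359])} [ 0.03332311 -0.74404101 -1.45828299]
```

Just above the floor. I'll release to half open and rise.

```bash
python3 -m pendant '[{"x":0,"y":0,"z":0.04,"yaw":0},{"x":0,"y":0,"z":0.04,"yaw":0}]'
python3 -m pendant '[{"x":0,"y":0,"z":0,"yaw":0},{"x":0,"y":0,"z":0,"yaw":0},{"x":0,"y":0,"z":0,"yaw":0},{"x":0,"y":0,"z":0,"yaw":0},{"x":0,"y":0,"z":-0.5,"yaw":0},{"x":0,"y":0,"z":-1.4,"yaw":0},{"x":0,"y":0,"z":-2.6,"yaw":0},{"x":0,"y":0,"z":-3.2,"yaw":0},{"x":0,"y":0,"z":-3.2,"yaw":0},{"x":0,"y":0,"z":-3.2,"yaw":0}]' 0.45 60
python3 -c "
from h import *
print(go(.5371,.0109,.186,57.6),robot.observe()['force'])"
```

```text
clock: 14.25
ee_pos: [0.4807, -0.2951, 0.2352]
tcp_rot: [0.002, 0.876, 0.483, -0.0]
force: [0.1, -0.1, -1.3]
grip_width: 0.194
clock: 15.08
ee_pos: [0.4807, -0.295, 0.3322]
tcp_rot: [0.003, 0.876, 0.483, 0.0]
force: [0.1, -0.3, -0.2]
grip_width: 0.548
{'xyz': array([ 9.623, -3.846, -0.937]), 'yaw': np.float64(0.023370031212640658), 'a': np.float64(57.74), 'pos': array([ 0.4807, -0.295 ,  0.3322])} [ 0.05198431 -0.3109779  -0.24919365]
```

```bash
python3 -m pendant '[{"x":1,"y":-0.4,"z":-0.2,"yaw":0},{"x":2.2,"y":-0.9,"z":-0.4,"yaw":0},{"x":3.4,"y":-1.4,"z":-0.4,"yaw":0},{"x":4.6,"y":-1.9,"z":-0.4,"yaw":0},{"x":5.8,"y":-2.4,"z":-0.4,"yaw":0},{"x":7,"y":-2.9,"z":-0.4,"yaw":0},{"x":8.2,"y":-3.4,"z":-0.4,"yaw":0},{"x":9.2,"y":-3.7,"z":-0.4,"yaw":0},{"x":9.62,"y":-3.85,"z":-0.4,"yaw":0},{"x":9.62,"y":-3.85,"z":-0.4,"yaw":0},{"x":9.62,"y":-3.85,"z":-0.4,"yaw":0}]'
python3 -c "
from h import *
print(go(.5371,.0109,.086,57.6),robot.observe()['force'],rackshift())"
```

```text
clock: 16.0
ee_pos: [0.5367, 0.0113, 0.3416]
tcp_rot: [0.002, 0.875, 0.484, -0.001]
force: [-0.7, -1.5, -0.1]
grip_width: 0.549
{'xyz': array([0.007, 0.01 , 2.755]), 'yaw': np.float64(0.04303126702567776), 'a': np.float64(57.86), 'pos': array([0.5367, 0.0113, 0.3416])} [-0.74575787 -1.51286902 -0.12803776] (0.964, 0, 0)
```

```bash
python3 -m pendant '[{"x":0.01,"y":0.01,"z":0.8,"yaw":0.04},{"x":0.01,"y":0.01,"z":1.6,"yaw":0.04},{"x":0.01,"y":0.01,"z":2.3,"yaw":0.04},{"x":0.01,"y":0.01,"z":2.76,"yaw":0.04},{"x":0.01,"y":0.01,"z":2.76,"yaw":0.04},{"x":0.01,"y":0.01,"z":2.76,"yaw":0.04}]'
python3 -c "
from h import *
print(go(.5371,.0109,.086,57.6),robot.observe()['force'])"
python3 -m pendant '[{"x":0,"y":0,"z":0,"yaw":0},{"x":0,"y":0,"z":0,"yaw":0},{"x":0,"y":0,"z":0,"yaw":0},{"x":0,"y":0,"z":0,"yaw":0},{"x":0,"y":0,"z":0,"yaw":0},{"x":0,"y":0,"z":0,"yaw":0}]' 0.95 60
python3 -m pendant '[{"x":0,"y":0,"z":-0.3,"yaw":0},{"x":0,"y":0,"z":-0.7,"yaw":0},{"x":0,"y":0,"z":-1.2,"yaw":0},{"x":0,"y":0,"z":-1.8,"yaw":0},{"x":0,"y":0,"z":-2.5,"yaw":0},{"x":0,"y":0,"z":-3.3,"yaw":0},{"x":0,"y":0,"z":-3.4,"yaw":0},{"x":0,"y":0,"z":-3.4,"yaw":0},{"x":0,"y":0,"z":-3.4,"yaw":0}]'
python3 -c "
from h import *
print(go(.5225,-.2798,.189,57.6),robot.observe()['force'])"
```

```text
clock: 16.55
ee_pos: [0.5367, 0.008, 0.2582]
tcp_rot: [0.002, 0.877, 0.48, -0.002]
force: [0.2, 0.4, 0.5]
grip_width: 0.555
{'xyz': array([ 0.087, -0.041, -0.028]), 'yaw': np.float64(-0.0378023401147658), 'a': np.float64(57.37), 'pos': array([0.5367, 0.008 , 0.2582])} [0.21258692 0.38776248 0.52163923]
clock: 17.05
ee_pos: [0.5357, 0.0087, 0.2593]
tcp_rot: [0.002, 0.877, 0.48, -0.003]
force: [-5.1, 2.1, 6.3]
grip_width: 0.187
clock: 17.8
ee_pos: [0.5358, 0.009, 0.3615]
tcp_rot: [0.002, 0.877, 0.48, -0.003]
force: [-0.0, 0.3, -1.9]
grip_width: 0.191
{'xyz': array([-8.347,  4.817,  0.048]), 'yaw': np.float64(-0.037157398252645635), 'a': np.float64(57.38), 'pos': array([0.5358, 0.009 , 0.3615])} [-0.0246454   0.26033224 -1.90906849]
```

```bash
python3 -m pendant '[{"x":-0.8,"y":0.4,"z":0,"yaw":0},{"x":-1.9,"y":1.1,"z":0,"yaw":0},{"x":-3.1,"y":1.8,"z":0,"yaw":0},{"x":-4.3,"y":2.5,"z":0,"yaw":0},{"x":-5.5,"y":3.2,"z":0,"yaw":0},{"x":-6.6,"y":3.8,"z":0,"yaw":0},{"x":-7.6,"y":4.4,"z":0,"yaw":0},{"x":-8.35,"y":4.82,"z":0,"yaw":0},{"x":-8.35,"y":4.82,"z":0,"yaw":0},{"x":-8.35,"y":4.82,"z":0,"yaw":0},{"x":-8.35,"y":4.82,"z":0,"yaw":0}]'
python3 -c "
from h import *
print(go(.5225,-.2798,.061,57.6),robot.observe()['force'])"
```

```text
clock: 18.72
ee_pos: [0.5224, -0.2792, 0.3623]
tcp_rot: [0.001, 0.877, 0.48, -0.003]
force: [-0.2, 1.3, -2.2]
grip_width: 0.188
{'xyz': array([0.011, 0.016, 4.278]), 'yaw': np.float64(-0.03207875274533952), 'a': np.float64(57.41), 'pos': array([ 0.5224, -0.2792,  0.3623])} [-0.17911407  1.31513184 -2.16711369]
```

```bash
python3 -m pendant '[{"x":-0.06,"y":0.01,"z":0.9,"yaw":0},{"x":-0.06,"y":0.01,"z":2,"yaw":0},{"x":-0.06,"y":0.01,"z":3,"yaw":0},{"x":-0.06,"y":0.01,"z":3.6,"yaw":0},{"x":-0.06,"y":0.01,"z":4,"yaw":0},{"x":-0.06,"y":0.01,"z":4.2,"yaw":0},{"x":-0.06,"y":0.01,"z":4.28,"yaw":0},{"x":-0.06,"y":0.01,"z":4.3,"yaw":0},{"x":-0.06,"y":0.01,"z":4.3,"yaw":0}]'
python3 -m pendant '[{"x":0,"y":0,"z":0,"yaw":0},{"x":0,"y":0,"z":0,"yaw":0},{"x":0,"y":0,"z":0,"yaw":0},{"x":0,"y":0,"z":0,"yaw":0},{"x":0,"y":0,"z":-0.5,"yaw":0},{"x":0,"y":0,"z":-1.4,"yaw":0},{"x":0,"y":0,"z":-2.6,"yaw":0},{"x":0,"y":0,"z":-3.5,"yaw":0},{"x":0,"y":0,"z":-3.5,"yaw":0},{"x":0,"y":0,"z":-3.5,"yaw":0}]' 0.45 60
python3 -c "
from h import *
print(go(.5873,-.0209,.17,57.6),robot.observe()['force'])"
```

```text
clock: 19.47
ee_pos: [0.5216, -0.2811, 0.2342]
tcp_rot: [0.002, 0.877, 0.481, -0.002]
force: [0.4, -0.3, -1.0]
grip_width: 0.186
clock: 20.3
ee_pos: [0.5222, -0.2806, 0.3411]
tcp_rot: [0.003, 0.877, 0.48, -0.001]
force: [-0.7, 1.0, -0.9]
grip_width: 0.548
{'xyz': array([ 8.462, -2.834, -0.124]), 'yaw': np.float64(-0.029703712225914575), 'a': np.float64(57.42), 'pos': array([ 0.5222, -0.2806,  0.3411])} [-0.71581757  0.95227617 -0.92901833]
```

```bash
python3 -m pendant '[{"x":1,"y":-0.3,"z":-0.1,"yaw":0},{"x":2.2,"y":-0.7,"z":-0.1,"yaw":0},{"x":3.4,"y":-1.1,"z":-0.1,"yaw":0},{"x":4.6,"y":-1.5,"z":-0.1,"yaw":0},{"x":5.8,"y":-1.9,"z":-0.1,"yaw":0},{"x":7,"y":-2.3,"z":-0.1,"yaw":0},{"x":8,"y":-2.65,"z":-0.1,"yaw":0},{"x":8.46,"y":-2.83,"z":-0.1,"yaw":0},{"x":8.46,"y":-2.83,"z":-0.1,"yaw":0},{"x":8.46,"y":-2.83,"z":-0.1,"yaw":0},{"x":8.46,"y":-2.83,"z":-0.1,"yaw":0}]'
python3 - <<'E'
from h import *
print(go(.5873,-.0209,.086,57.6),robot.observe()['force'],rackshift())
im=cams.snapshot("top")[:,:,::-1]
cv2.imwrite("pics/c5.png",cv2.resize(im[130:250,80:360],(784,336),interpolation=cv2.INTER_CUBIC))
E
```

```text
clock: 21.22
ee_pos: [0.587, -0.0223, 0.3412]
tcp_rot: [0.003, 0.877, 0.48, -0.003]
force: [-0.2, -0.7, 0.1]
grip_width: 0.551
{'xyz': array([ 0.067, -0.027,  2.739]), 'yaw': np.float64(-0.04008263075319481), 'a': np.float64(57.36), 'pos': array([ 0.587 , -0.0223,  0.3412])} [-0.17102655 -0.66453923  0.06877433] (0.938, 0, 0)
```

View pics/c5.png

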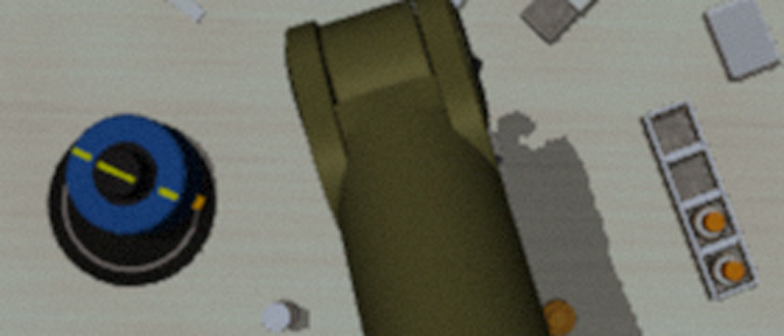

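Two capsules stand in the rack. The lid has been knocked a few cm on the mat and now sits at crop (126,174), so I'll measure it again later. Next is the third capsule.

```bash
python3 -m pendant '[{"x":0.06,"y":-0.02,"z":0.8,"yaw":-0.04},{"x":0.06,"y":-0.02,"z":1.6,"yaw":-0.04},{"x":0.06,"y":-0.02,"z":2.3,"yaw":-0.04},{"x":0.06,"y":-0.02,"z":2.74,"yaw":-0.04},{"x":0.06,"y":-0.02,"z":2.74,"yaw":-0.04},{"x":0.06,"y":-0.02,"z":2.74,"yaw":-0.04}]'
python3 -c "
from h import *
print(go(.5873,-.0209,.086,57.6),robot.observe()['force'])"
python3 -m pendant '[{"x":0,"y":0,"z":0,"yaw":0},{"x":0,"y":0,"z":0,"yaw":0},{"x":0,"y":0,"z":0,"yaw":0},{"x":0,"y":0,"z":0,"yaw":0},{"x":0,"y":0,"z":0,"yaw":0},{"x":0,"y":0,"z":0,"yaw":0}]' 0.95 60
python3 -m pendant '[{"x":0,"y":0,"z":-0.3,"yaw":0},{"x":0,"y":0,"z":-0.7,"yaw":0},{"x":0,"y":0,"z":-1.2,"yaw":0},{"x":0,"y":0,"z":-1.8,"yaw":0},{"x":0,"y":0,"z":-2.5,"yaw":0},{"x":0,"y":0,"z":-3.3,"yaw":0},{"x":0,"y":0,"z":-3.4,"yaw":0},{"x":0,"y":0,"z":-3.4,"yaw":0},{"x":0,"y":0,"z":-3.4,"yaw":0}]'
python3 -c "
from h import *
print(go(.5655,-.2632,.189,57.6),robot.observe()['force'])"
```

```text
clock: 21.82
ee_pos: [0.5873, -0.0229, 0.259]
tcp_rot: [0.003, 0.877, 0.48, -0.003]
force: [-0.3, -0.2, 0.8]
grip_width: 0.549
{'xyz': array([ 0.055, -0.036, -0.001]), 'yaw': np.float64(-0.028806656599736396), 'a': np.float64(57.43), 'pos': array([ 0.5873, -0.0229,  0.259 ])} [-0.30815591 -0.19291592  0.81848352]
clock: 22.32
ee_pos: [0.5867, -0.0223, 0.2603]
tcp_rot: [0.003, 0.877, 0.481, -0.003]
force: [-4.8, 2.0, 5.6]
grip_width: 0.188
clock: 23.07
ee_pos: [0.5867, -0.0217, 0.3624]
tcp_rot: [0.003, 0.877, 0.48, -0.003]
force: [0.4, -0.6, -1.4]
grip_width: 0.19
{'xyz': array([-7.166,  3.738,  0.087]), 'yaw': np.float64(-0.0276283544039444), 'a': np.float64(57.43), 'pos': array([ 0.5867, -0.0217,  0.3624])} [ 0.37335138 -0.60370855 -1.39066164]
```

```bash
python3 -m pendant '[{"x":-0.8,"y":0.4,"z":0,"yaw":0},{"x":-1.9,"y":1,"z":0,"yaw":0},{"x":-3.1,"y":1.6,"z":0,"yaw":0},{"x":-4.3,"y":2.2,"z":0,"yaw":0},{"x":-5.4,"y":2.8,"z":0,"yaw":0},{"x":-6.4,"y":3.4,"z":0,"yaw":0},{"x":-7.17,"y":3.74,"z":0,"yaw":0},{"x":-7.17,"y":3.74,"z":0,"yaw":0},{"x":-7.17,"y":3.74,"z":0,"yaw":0},{"x":-7.17,"y":3.74,"z":0,"yaw":0}]'
python3 -c "
from h import *
print(go(.5650,-.2637,.062,57.6),robot.observe()['force'],rackshift())"
```

```text
clock: 23.9
ee_pos: [0.5653, -0.2626, 0.3635]
tcp_rot: [0.002, 0.877, 0.481, -0.003]
force: [-0.8, 0.9, -1.2]
grip_width: 0.184
{'xyz': array([-3.000e-03,  6.000e-03,  4.283e+00]), 'yaw': np.float64(-0.0231463803101614), 'a': np.float64(57.46), 'pos': array([ 0.5653, -0.2626,  0.3635])} [-0.82080936  0.87787752 -1.21174768] (0.404, 12, 7)
```

```bash
python3 -m pendant '[{"x":0,"y":0,"z":0.9,"yaw":0},{"x":0,"y":0,"z":2,"yaw":0},{"x":0,"y":0,"z":3,"yaw":0},{"x":0,"y":0,"z":3.6,"yaw":0},{"x":0,"y":0,"z":4,"yaw":0},{"x":0,"y":0,"z":4.2,"yaw":0},{"x":0,"y":0,"z":4.28,"yaw":0},{"x":0,"y":0,"z":4.3,"yaw":0},{"x":0,"y":0,"z":4.3,"yaw":0}]'
python3 -m pendant '[{"x":0,"y":0,"z":0,"yaw":0},{"x":0,"y":0,"z":0,"yaw":0},{"x":0,"y":0,"z":0,"yaw":0},{"x":0,"y":0,"z":0,"yaw":0},{"x":0,"y":0,"z":-0.5,"yaw":0},{"x":0,"y":0,"z":-1.4,"yaw":0},{"x":0,"y":0,"z":-2.6,"yaw":0},{"x":0,"y":0,"z":-3.5,"yaw":0},{"x":0,"y":0,"z":-3.5,"yaw":0},{"x":0,"y":0,"z":-3.5,"yaw":0}]' 0.45 60
python3 -c "
from h import *
print(go(.5781,.0201,.17,57.6),robot.observe()['force'])"
```

```text
clock: 24.7
ee_pos: [0.5658, -0.2625, 0.2359]
tcp_rot: [0.003, 0.876, 0.482, -0.002]
force: [-0.5, 0.6, -0.6]
grip_width: 0.185
clock: 25.53
ee_pos: [0.5662, -0.2617, 0.3429]
tcp_rot: [0.005, 0.877, 0.481, -0.001]
force: [-1.2, -0.2, -0.6]
grip_width: 0.55
{'xyz': array([ 8.138, -4.706, -0.09 ]), 'yaw': np.float64(-0.00845595523663197), 'a': np.float64(57.55), 'pos': array([ 0.5662, -0.2617,  0.3429])} [-1.24796681 -0.19893121 -0.57479458]
```

```bash
python3 -m pendant '[{"x":1,"y":-0.5,"z":-0.1,"yaw":0},{"x":2.2,"y":-1.2,"z":-0.1,"yaw":0},{"x":3.4,"y":-1.9,"z":-0.1,"yaw":0},{"x":4.6,"y":-2.6,"z":-0.1,"yaw":0},{"x":5.8,"y":-3.3,"z":-0.1,"yaw":0},{"x":6.9,"y":-4,"z":-0.1,"yaw":0},{"x":7.8,"y":-4.5,"z":-0.1,"yaw":0},{"x":8.14,"y":-4.71,"z":-0.1,"yaw":0},{"x":8.14,"y":-4.71,"z":-0.1,"yaw":0},{"x":8.14,"y":-4.71,"z":-0.1,"yaw":0},{"x":8.14,"y":-4.71,"z":-0.1,"yaw":0}]'
python3 -c "
from h import *
print(go(.5781,.0201,.086,57.6),robot.observe()['force'],rackshift())"
```

```text
clock: 26.45
ee_pos: [0.578, 0.0184, 0.3424]
tcp_rot: [0.005, 0.877, 0.481, -0.002]
force: [-1.0, -1.2, 0.9]
grip_width: 0.547
{'xyz': array([ 0.075, -0.045,  2.778]), 'yaw': np.float64(-0.026498712725455675), 'a': np.float64(57.44), 'pos': array([0.578 , 0.0184, 0.3424])} [-0.96481224 -1.2039458   0.85403649] (0.914, 0, 0)
```

```bash
python3 -m pendant '[{"x":0.07,"y":-0.04,"z":0.8,"yaw":0},{"x":0.07,"y":-0.04,"z":1.6,"yaw":0},{"x":0.07,"y":-0.04,"z":2.3,"yaw":0},{"x":0.07,"y":-0.04,"z":2.78,"yaw":0},{"x":0.07,"y":-0.04,"z":2.78,"yaw":0},{"x":0.07,"y":-0.04,"z":2.78,"yaw":0}]'
python3 -c "
from h import *
print(go(.5781,.0201,.086,57.6),robot.observe()['force'])"
python3 -m pendant '[{"x":0,"y":0,"z":0,"yaw":0},{"x":0,"y":0,"z":0,"yaw":0},{"x":0,"y":0,"z":0,"yaw":0},{"x":0,"y":0,"z":0,"yaw":0},{"x":0,"y":0,"z":0,"yaw":0},{"x":0,"y":0,"z":0,"yaw":0}]' 0.95 60
python3 -m pendant '[{"x":0,"y":0,"z":-0.3,"yaw":0},{"x":0,"y":0,"z":-0.7,"yaw":0},{"x":0,"y":0,"z":-1.2,"yaw":0},{"x":0,"y":0,"z":-1.8,"yaw":0},{"x":0,"y":0,"z":-2.5,"yaw":0},{"x":0,"y":0,"z":-3.3,"yaw":0},{"x":0,"y":0,"z":-3.4,"yaw":0},{"x":0,"y":0,"z":-3.4,"yaw":0},{"x":0,"y":0,"z":-3.4,"yaw":0}]'
python3 -c "
from h import *
print(go(.608,-.2467,.189,57.6),robot.observe()['force'])"
```

```text
clock: 27.0
ee_pos: [0.5782, 0.0181, 0.2585]
tcp_rot: [0.005, 0.878, 0.479, -0.003]
force: [0.2, 0.1, 0.4]
grip_width: 0.55
{'xyz': array([ 0.055, -0.037, -0.016]), 'yaw': np.float64(-0.053685661392198845), 'a': np.float64(57.28), 'pos': array([0.5782, 0.0181, 0.2585])} [0.19804449 0.09471058 0.41161519]
clock: 27.5
ee_pos: [0.5773, 0.0189, 0.2599]
tcp_rot: [0.004, 0.878, 0.48, -0.003]
force: [-6.0, 2.7, 7.1]
grip_width: 0.186
clock: 28.25
ee_pos: [0.5773, 0.0197, 0.3621]
tcp_rot: [0.005, 0.878, 0.479, -0.003]
force: [0.6, -0.1, -1.3]
grip_width: 0.187
{'xyz': array([-6.918,  5.661,  0.1  ]), 'yaw': np.float64(-0.05223532337303519), 'a': np.float64(57.29), 'pos': array([0.5773, 0.0197, 0.3621])} [ 0.58431563 -0.11644646 -1.29031124]
```

```bash
python3 -m pendant '[{"x":-0.8,"y":0.6,"z":0,"yaw":0},{"x":-1.8,"y":1.4,"z":0,"yaw":0},{"x":-2.8,"y":2.3,"z":0,"yaw":0},{"x":-3.8,"y":3.1,"z":0,"yaw":0},{"x":-4.8,"y":3.9,"z":0,"yaw":0},{"x":-5.8,"y":4.7,"z":0,"yaw":0},{"x":-6.5,"y":5.3,"z":0,"yaw":0},{"x":-6.92,"y":5.66,"z":0,"yaw":0},{"x":-6.92,"y":5.66,"z":0,"yaw":0},{"x":-6.92,"y":5.66,"z":0,"yaw":0},{"x":-6.92,"y":5.66,"z":0,"yaw":0}]'
python3 - <<'E'
from h import *
s=robot.observe();print(go(.6075,-.2475,.0612,57.6),s['force'],s['joint_pos'].round(2))
E
```

```text
clock: 29.17
ee_pos: [0.6081, -0.2446, 0.3644]
tcp_rot: [0.004, 0.877, 0.48, -0.003]
force: [-0.3, 0.8, -1.4]
grip_width: 0.187
{'xyz': array([-0.054,  0.021,  4.341]), 'yaw': np.float64(-0.028949555244688934), 'a': np.float64(57.43), 'pos': array([ 0.6081, -0.2446,  0.3644])} [-0.25495659  0.76979011 -1.37794184] [ 0.64  0.62 -0.53  1.47  0.34  1.14 -0.52]
```

```bash
python3 -m pendant '[{"x":-0.05,"y":0.02,"z":0.9,"yaw":0},{"x":-0.05,"y":0.02,"z":2,"yaw":0},{"x":-0.05,"y":0.02,"z":3,"yaw":0},{"x":-0.05,"y":0.02,"z":3.6,"yaw":0},{"x":-0.05,"y":0.02,"z":4,"yaw":0},{"x":-0.05,"y":0.02,"z":4.2,"yaw":0},{"x":-0.05,"y":0.02,"z":4.36,"yaw":0},{"x":-0.05,"y":0.02,"z":4.38,"yaw":0},{"x":-0.05,"y":0.02,"z":4.38,"yaw":0}]'
python3 -m pendant '[{"x":0,"y":0,"z":0,"yaw":0},{"x":0,"y":0,"z":0,"yaw":0},{"x":0,"y":0,"z":0,"yaw":0},{"x":0,"y":0,"z":0,"yaw":0},{"x":0,"y":0,"z":-0.5,"yaw":0},{"x":0,"y":0,"z":-1.4,"yaw":0},{"x":0,"y":0,"z":-2.6,"yaw":0},{"x":0,"y":0,"z":-3.9,"yaw":0},{"x":0,"y":0,"z":-4.6,"yaw":0},{"x":0,"y":0,"z":-4.6,"yaw":0}]' 0.45 60
python3 -c "
from h import *
print(go(.5622,-.005,.23,6.8),robot.observe()['force'])"
```

```text
clock: 29.92
ee_pos: [0.6081, -0.2468, 0.2342]
tcp_rot: [0.004, 0.877, 0.481, -0.002]
force: [0.4, 0.2, -2.8]
grip_width: 0.189
clock: 30.75
ee_pos: [0.6093, -0.2452, 0.3784]
tcp_rot: [0.008, 0.877, 0.481, 0.001]
force: [0.9, -1.3, 0.1]
grip_width: 0.548
{'xyz': array([ 5.899, -5.619, -0.933]), 'yaw': np.float64(8.442467332660305), 'a': np.float64(57.45), 'pos': array([ 0.6093, -0.2452,  0.3784])} [ 0.87845953 -1.25738465  0.11229159]
```

```bash
python3 -m pendant '[{"x":0.8,"y":-0.7,"z":-0.5,"yaw":1},{"x":1.7,"y":-1.6,"z":-0.9,"yaw":2},{"x":2.6,"y":-2.5,"z":-0.9,"yaw":3},{"x":3.5,"y":-3.4,"z":-0.9,"yaw":4},{"x":4.4,"y":-4.3,"z":-0.9,"yaw":5},{"x":5.3,"y":-5.1,"z":-0.9,"yaw":6},{"x":5.9,"y":-5.62,"z":-0.9,"yaw":7},{"x":5.9,"y":-5.62,"z":-0.9,"yaw":8},{"x":5.9,"y":-5.62,"z":-0.9,"yaw":8.44},{"x":5.9,"y":-5.62,"z":-0.9,"yaw":8.44},{"x":5.9,"y":-5.62,"z":-0.9,"yaw":8.44},{"x":5.9,"y":-5.62,"z":-0.9,"yaw":8.44}]' 0 60
python3 - <<'E'
from h import *
print(rackshift())
im=cams.snapshot("top")[:,:,::-1]
a=cv2.resize(im[155:255,80:180],(500,500),interpolation=cv2.INTER_CUBIC)
b=cv2.resize(im[155:245,300:350],(278,500),interpolation=cv2.INTER_CUBIC)
cv2.imwrite("pics/c6.png",np.hstack([a,b]))
p=unproj("top",124,192.5,.1);print(p,go(p[0]-.03,p[1],.2,6.8))
E
```

```text
clock: 31.75
ee_pos: [0.5622, -0.0054, 0.4017]
tcp_rot: [0.007, 0.998, 0.06, 0.004]
force: [0.1, -0.5, -0.6]
grip_width: 1.0
(0.892, 0, 0)
[0.55197537 0.24705875 0.1       ] {'xyz': array([-0.336, -8.529,  0.844]), 'yaw': np.float64(0.0069893934553325225), 'a': np.float64(6.84), 'pos': array([ 0.5622, -0.0055,  0.4018])}
```

View pics/c6.png

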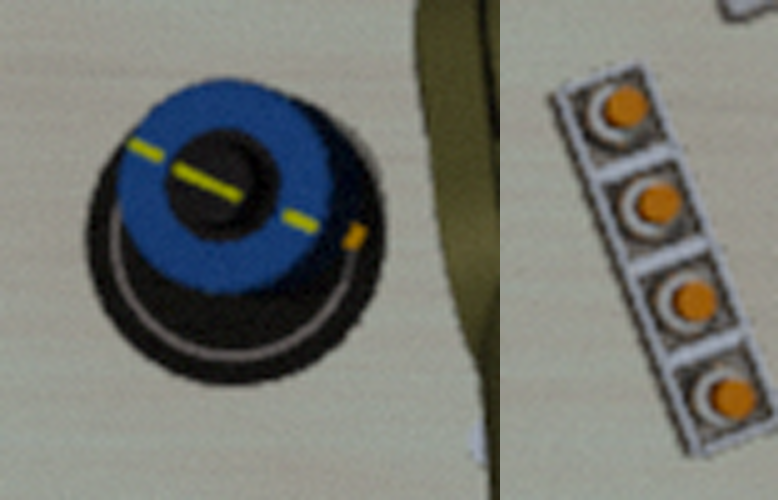

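All four capsules stand in the rack. Now the lid's pose, from the stripe ends at crop (130,143) and (318,228).

Run:
```python
from h import *
U=lambda a,b,z:unproj("top",80+a/5,155+b/5,z)[:2]
a,b=U(130,143,.072),U(318,228,.072); d=a-b; print("disc",U(225,187,.072),"knob",U(218,187,.1),"stripe",np.degrees(np.arctan2(d[1],d[0])),(a+b)/2,np.linalg.norm(d))
k=(U(225,187,.072)+U(218,187,.1))/2; print(k,go(*k,.2,6.8))
```

```text
disc [0.55352851 0.25240718] knob [0.55219899 0.24805801] stripe 67.16852094042753 [0.55429572 0.25298758] 0.10508192296649803
[0.55286375 0.2502326 ] {'xyz': array([ 0.699, -8.512,  0.852]), 'yaw': np.float64(0.0069893934553325225), 'a': np.float64(6.84), 'pos': array([ 0.5622, -0.0055,  0.4018])}
```

```bash
python3 -m pendant '[{"x":0.1,"y":-0.9,"z":0,"yaw":-0.5},{"x":0.2,"y":-2,"z":0,"yaw":-1},{"x":0.3,"y":-3.1,"z":0,"yaw":-1.5},{"x":0.4,"y":-4.2,"z":0.1,"yaw":-2},{"x":0.5,"y":-5.3,"z":0.2,"yaw":-2.5},{"x":0.6,"y":-6.4,"z":0.3,"yaw":-3},{"x":0.7,"y":-7.4,"z":0.5,"yaw":-4},{"x":0.7,"y":-8.2,"z":0.8,"yaw":-5},{"x":0.7,"y":-8.51,"z":0.85,"yaw":-5},{"x":0.7,"y":-8.51,"z":0.85,"yaw":-5},{"x":0.7,"y":-8.51,"z":0.85,"yaw":-5},{"x":0.7,"y":-8.51,"z":0.85,"yaw":-5}]'
python3 - <<'E'
from h import *
s=robot.observe(); im=cams.snapshot("wrist")[:,:,::-1].copy()
print(go(.553,.250,.079,36.8),s["tcp_rot"],s["joint_pos"].round(2))
c=np.array([.553,.250]);A=np.radians(67.2);u=np.array([np.cos(A),np.sin(A)])
for r,z in((.022,.1),(.0545,.072)):
    k=wproj([[*(c+[r*np.cos(t),r*np.sin(t)]),z] for t in np.arange(0,6.28,.2)],s); cv2.polylines(im,[k.round().astype(int)],True,(0,255,0),1)
    for g in(-1,1):
        w=wproj([*(c+g*r*u),z],s)[0];print(w.round(1));cv2.drawMarker(im,tuple(int(v) for v in w.round()),(255,0,255),0,7,1)
cv2.imwrite("pics/w7.png",cv2.resize(im[40:280,100:400],(750,600),interpolation=cv2.INTER_CUBIC))
E
```

```text
clock: 32.85
ee_pos: [0.5537, 0.2482, 0.3733]
tcp_rot: [0.008, 0.949, 0.314, 0.002]
force: [0.1, -0.2, -0.3]
grip_width: 1.0
{'xyz': array([ 0.022, -0.131,  4.046]), 'yaw': np.float64(-0.03302639949113958), 'a': np.float64(36.6), 'pos': array([0.5537, 0.2481, 0.3734])} [0.00796267 0.949385   0.31400614 0.0022043 ] [-0.15  0.53 -0.51  1.6   0.3   1.09 -1.67]
[258.2 204.6]
[231.6 161.8]
[273.7 221.7]
[214.8 126.1]
```

View pics/w7.png

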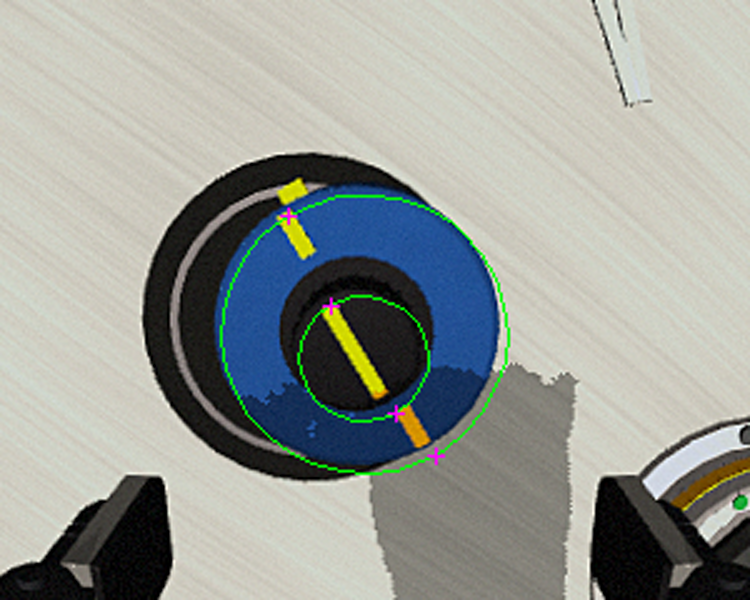

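Run:
```python
from h import *
W=lambda a,b,z:wun(100+a/2.5,40+b/2.5,z)[:2]
c=W(357,326,.072);a,b=W(285,210,.072),W(424,445,.072);k1,k2=W(333,308,.1),W(381,398,.1)
an=lambda d:np.degrees(np.arctan2(d[1],d[0]))
print(c,(a+b)/2,an(a-b),np.linalg.norm(a-b),(k1+k2)/2,an(k1-k2),np.linalg.norm(k1-k2))
c=((a+b)/2+c+(k1+k2)/2)/3; print(c,go(*c,.079,36.8),q(robot.observe()["tcp_rot"]).as_matrix()[:,2])
```

```text
[0.5557552  0.25498486] [0.55397836 0.2537282 ] 66.15132920864359 0.10552523501285115 [0.55339116 0.25260854] 63.46292871632038 0.03555275204733512
[0.55437491 0.25377387] {'xyz': array([ 0.133, -0.205,  4.045]), 'yaw': np.float64(-0.03302639949113958), 'a': np.float64(36.6), 'pos': array([0.5537, 0.2481, 0.3734])} [ 0.00939344 -0.0135321  -0.99986431]
```

```bash
python3 -m pendant '[{"x":0.13,"y":-0.2,"z":0.8,"yaw":0},{"x":0.13,"y":-0.2,"z":1.8,"yaw":0},{"x":0.13,"y":-0.2,"z":2.8,"yaw":0},{"x":0.13,"y":-0.2,"z":3.5,"yaw":0},{"x":0.13,"y":-0.2,"z":3.98,"yaw":0},{"x":0.13,"y":-0.2,"z":3.98,"yaw":0},{"x":0.13,"y":-0.2,"z":3.98,"yaw":0}]' 0
python3 -c "
from h import *
print(go(.5545,.2537,.081,36.8))"
python3 -m pendant '[{"x":0,"y":0,"z":0,"yaw":0},{"x":0,"y":0,"z":0,"yaw":0},{"x":0,"y":0,"z":0,"yaw":0},{"x":0,"y":0,"z":0,"yaw":0},{"x":0,"y":0,"z":0,"yaw":0},{"x":0,"y":0,"z":0,"yaw":0},{"x":0,"y":0,"z":0,"yaw":0}]' 0.9 60
python3 -m pendant '[{"x":0,"y":0,"z":0,"yaw":0},{"x":0,"y":0,"z":0,"yaw":0}]' 0.9 110
python3 -c "
from h import *
s=robot.observe();print(s['force'],s['ee_pos'],yaw(s))"
```

```text
clock: 33.48
ee_pos: [0.5549, 0.2523, 0.254]
tcp_rot: [0.008, 0.95, 0.313, 0.002]
force: [0.4, 0.6, -0.1]
grip_width: 1.001
{'xyz': array([ 0.018, -0.045, -0.   ]), 'yaw': np.float64(-0.055683764735069495), 'a': np.float64(36.47), 'pos': array([0.5549, 0.2523, 0.254 ])}
clock: 34.07
ee_pos: [0.5549, 0.2533, 0.2556]
tcp_rot: [0.008, 0.95, 0.313, 0.003]
force: [-1.7, 2.0, 5.8]
grip_width: 0.493
clock: 34.23
ee_pos: [0.555, 0.2535, 0.2562]
tcp_rot: [0.008, 0.95, 0.313, 0.004]
force: [0.6, 1.5, 1.2]
grip_width: 0.474
[0.61311268 1.46966066 1.22267582] [0.55495423 0.25350518 0.25620234] 36.51022934389189
```

```bash
python3 -m pendant '[{"x":0,"y":0,"z":-0.5,"yaw":0},{"x":0,"y":0,"z":-1.4,"yaw":0},{"x":0,"y":0,"z":-2.4,"yaw":0},{"x":0,"y":0,"z":-3.4,"yaw":0},{"x":0,"y":0,"z":-4,"yaw":0},{"x":0,"y":0,"z":-4,"yaw":0},{"x":0,"y":0,"z":-4,"yaw":0},{"x":0,"y":0,"z":-4,"yaw":0}]'
python3 -c "
from h import *
s=robot.observe();print(s['force'],go(.5622,-.005,.203,33.2))"
```

```text
clock: 34.9
ee_pos: [0.5531, 0.2543, 0.3744]
tcp_rot: [0.008, 0.95, 0.313, 0.002]
force: [0.8, -0.1, -3.8]
grip_width: 0.478
[ 0.84035429 -0.10487868 -3.75251924] {'xyz': array([-4.898,  7.128,  0.069]), 'yaw': np.float64(0.5494139658788413), 'a': np.float64(36.5), 'pos': array([0.5531, 0.2543, 0.3744])}
```

```bash
python3 -m pendant '[{"x":-0.5,"y":0.7,"z":0,"yaw":0},{"x":-1.1,"y":1.6,"z":0,"yaw":0},{"x":-1.7,"y":2.5,"z":0,"yaw":0},{"x":-2.3,"y":3.4,"z":0,"yaw":0.1},{"x":-2.9,"y":4.2,"z":0,"yaw":0.2},{"x":-3.5,"y":5.1,"z":0,"yaw":0.3},{"x":-4.1,"y":6,"z":0,"yaw":0.4},{"x":-4.6,"y":6.7,"z":0,"yaw":0.5},{"x":-4.9,"y":7.13,"z":0,"yaw":0.55},{"x":-4.9,"y":7.13,"z":0,"yaw":0.55},{"x":-4.9,"y":7.13,"z":0,"yaw":0.55},{"x":-4.9,"y":7.13,"z":0,"yaw":0.55}]'
python3 - <<'E'
from h import *
s=robot.observe(); im=cams.snapshot("wrist")[:,:,::-1].copy()
print(s['force'],go(.5622,-.005,.203,33.2),s["tcp_rot"],s["joint_pos"].round(2))
cv2.imwrite("pics/w8.png",cv2.resize(im[40:280,100:400],(750,600),interpolation=cv2.INTER_CUBIC))
E
```

```text
clock: 35.9
ee_pos: [0.5619, -0.0044, 0.3767]
tcp_rot: [0.007, 0.958, 0.286, 0.002]
force: [-0.3, 0.8, -4.4]
grip_width: 0.474
[-0.25772707  0.84402574 -4.3641554 ] {'xyz': array([-0.013,  0.035,  0.037]), 'yaw': np.float64(0.016910732740096062), 'a': np.float64(33.3), 'pos': array([ 0.5619, -0.0039,  0.3771])} [0.00722809 0.95819981 0.28600368 0.00166676] [ 0.28  0.46 -0.49  1.71  0.26  1.03 -1.29]
```

View pics/w8.png

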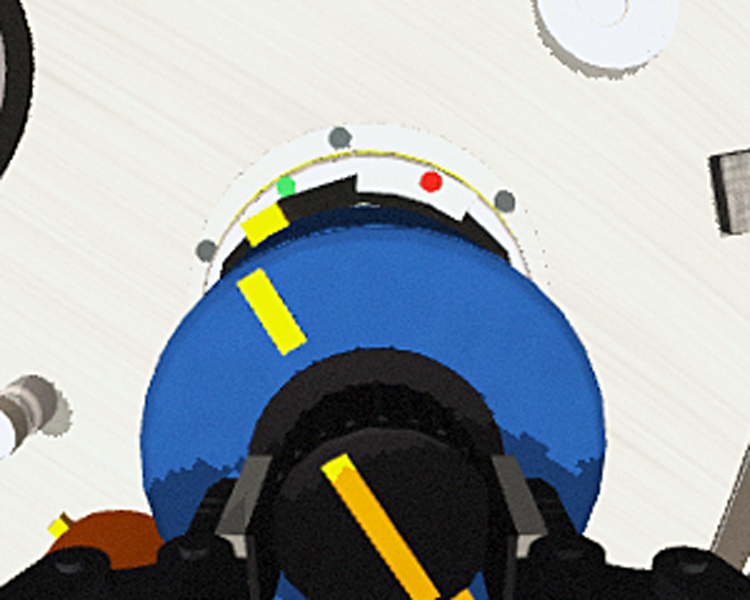

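Run:
```python
from h import *
s=robot.observe()
W=lambda a,b,z:wun(100+a/2.5,40+b/2.5,z)[:2]
an=lambda d:np.degrees(np.arctan2(d[1],d[0]))
a,b=W(251,277,.193),W(294,350,.193);k1,k2=W(337,460,.221),W(425,592,.221);l=W(262,215,.132)
print("top stripe",a,b,an(a-b),"knob",k1,k2,an(k1-k2),"a-k",an(a-k1))
# lid outline, fit circle from left/right edge points at z=.193
pts=np.array([W(*p,.193) for p in((141,430),(160,360),(220,285),(605,430),(590,360),(520,280),(370,228))])
from scipy.optimize import least_squares
f=least_squares(lambda c:np.hypot(*(pts-c).T)-.0545,[.562,-.005]);print(f.x,(f.fun*1e3).round(1))
print("a from c",an(a-f.x),an(l-f.x),np.linalg.norm(l-f.x), s["ee_pos"])
```

```text
top stripe [0.58423328 0.04063776] [0.57566066 0.02452204] 61.98963935473154 knob [0.56978756 0.00847331] [ 0.55468545 -0.02175036] 63.44971021844935 a-k 65.81416719136516
[ 0.56093404 -0.0057005 ] [-0.1 -0.1 -0.2 -0.4  0.4 -0.4  0.5]
a from c 63.306395760318146 64.14935312796896 0.06252764474293564 [ 0.56194175 -0.00387979  0.37708757]
```

```bash
python3 -c "
from h import *
print(go(.5632,-.0032,.3170-.173,32.6))"
```

```text
{'xyz': array([ 0.048, -0.026,  2.003]), 'yaw': np.float64(0.11691073274009985), 'a': np.float64(33.3), 'pos': array([ 0.5619, -0.0039,  0.3771])}
```

```bash
python3 -m pendant '[{"x":0.05,"y":-0.03,"z":0.3,"yaw":0.1},{"x":0.05,"y":-0.03,"z":0.6,"yaw":0.1},{"x":0.05,"y":-0.03,"z":0.9,"yaw":0.1},{"x":0.05,"y":-0.03,"z":1.2,"yaw":0.1},{"x":0.05,"y":-0.03,"z":1.4,"yaw":0.1},{"x":0.05,"y":-0.03,"z":1.6,"yaw":0.1},{"x":0.05,"y":-0.03,"z":1.7,"yaw":0.1},{"x":0.05,"y":-0.03,"z":1.7,"yaw":0.1}]'
python3 -m pendant '[{"x":0,"y":0,"z":0.1,"yaw":0},{"x":0,"y":0,"z":0.2,"yaw":0},{"x":0,"y":0,"z":0.3,"yaw":0},{"x":0,"y":0,"z":0.35,"yaw":0},{"x":0,"y":0,"z":0.35,"yaw":0}]'
python3 -c "
from h import *
s=robot.observe();print(s['force'],s['wrist_torque'],go(.5632,-.0032,.3042-.173,32.6))"
```

```text
clock: 36.62
ee_pos: [0.5629, -0.0032, 0.3252]
tcp_rot: [0.007, 0.96, 0.281, 0.001]
force: [0.1, -0.3, -4.6]
grip_width: 0.474
clock: 37.03
ee_pos: [0.5629, -0.0035, 0.3148]
tcp_rot: [0.007, 0.96, 0.281, 0.001]
force: [-2.9, -1.0, 0.8]
grip_width: 0.477
[-2.88941082 -0.98193298  0.76704449] [-0.47206632  0.42031865  0.03743581] {'xyz': array([ 0.015, -0.008,  0.354]), 'yaw': np.float64(0.013748824119081368), 'a': np.float64(32.68), 'pos': array([ 0.5629, -0.0035,  0.3148])}
```

```bash
python3 -m pendant '[{"x":0,"y":0,"z":0.1,"yaw":0},{"x":0,"y":0,"z":0.2,"yaw":0},{"x":0,"y":0,"z":0.3,"yaw":0},{"x":0,"y":0,"z":0.4,"yaw":0},{"x":0,"y":0,"z":0.4,"yaw":0},{"x":0,"y":0,"z":0.4,"yaw":0}]' 0.9 110
python3 -c "
from h import *
s=robot.observe();print(s['force'],s['wrist_torque'],go(.5632,-.0032,.3042-.173,32.6))"
```

```text
clock: 37.53
ee_pos: [0.5627, -0.0034, 0.3039]
tcp_rot: [0.008, 0.96, 0.282, 0.001]
force: [-6.4, -1.0, 10.9]
grip_width: 0.476
[-6.42888276 -1.0193454  10.86281663] [-0.56570407  1.22236692  0.04847392] {'xyz': array([ 0.019,  0.003, -0.009]), 'yaw': np.float64(0.017448278363062286), 'a': np.float64(32.7), 'pos': array([ 0.5627, -0.0034,  0.3039])}
```

```bash
python3 -m pendant '[{"x":-0.03,"y":-0.02,"z":0.06,"yaw":0},{"x":-0.03,"y":-0.02,"z":0.08,"yaw":0.7},{"x":-0.03,"y":-0.02,"z":0.08,"yaw":1.6},{"x":-0.03,"y":-0.02,"z":0.08,"yaw":2.5},{"x":-0.03,"y":-0.02,"z":0.08,"yaw":3.4},{"x":-0.03,"y":-0.02,"z":0.08,"yaw":4.3},{"x":-0.03,"y":-0.02,"z":0.08,"yaw":5.2},{"x":-0.03,"y":-0.02,"z":0.08,"yaw":6.1},{"x":-0.03,"y":-0.02,"z":0.08,"yaw":7},{"x":-0.03,"y":-0.02,"z":0.08,"yaw":7.8},{"x":-0.03,"y":-0.02,"z":0.08,"yaw":8.4},{"x":-0.03,"y":-0.02,"z":0.08,"yaw":8.4}]' 0.9 110
python3 - <<'E'
from h import *
s=robot.observe();print(s['force'],s['wrist_torque'],go(.5632,-.0032,.3042-.173,-17.7))
im=cams.snapshot("wrist")[:,:,::-1]
cv2.imwrite("pics/w9.png",cv2.resize(im[40:280,100:400],(750,600),interpolation=cv2.INTER_CUBIC))
E
```

```text
clock: 38.53
ee_pos: [0.5608, -0.0034, 0.3027]
tcp_rot: [0.007, 0.988, -0.156, 0.004]
force: [-8.2, -0.3, 13.3]
grip_width: 0.474
[-8.17382587 -0.34627739 13.34188313] [-1.05119854  2.1540547  -0.31683635] {'xyz': array([ 0.075, -0.031, -0.051]), 'yaw': np.float64(-0.03207504789439971), 'a': np.float64(-17.89), 'pos': array([ 0.5608, -0.0034,  0.3027])}
```

View pics/w9.png

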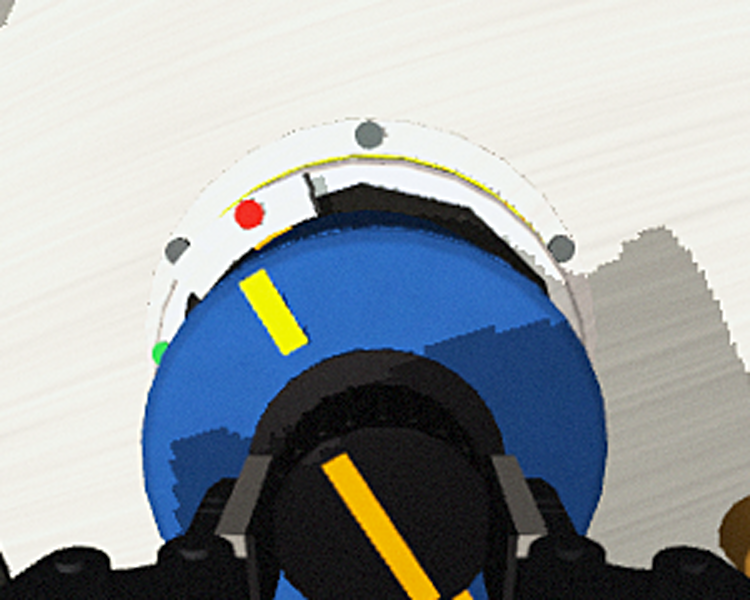

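The stripe and lug line up with the red dot, so the lid is at the stop. I'll ease it up into the notch, then let go.

```bash
python3 -m pendant '[{"x":0,"y":0,"z":0.03,"yaw":0.2},{"x":0,"y":0,"z":0.03,"yaw":0.2},{"x":0,"y":0,"z":-0.07,"yaw":0.15},{"x":0,"y":0,"z":-0.15,"yaw":0.1},{"x":0,"y":0,"z":-0.22,"yaw":0.1},{"x":0,"y":0,"z":-0.26,"yaw":0.1},{"x":0,"y":0,"z":-0.26,"yaw":0.1}]'
python3 -c "
from h import *
s=robot.observe();print(s['force'],s['wrist_torque'],s['ee_pos'],yaw(s))"
python3 -m pendant '[{"x":0,"y":0,"z":0,"yaw":0},{"x":0,"y":0,"z":0,"yaw":0},{"x":0,"y":0,"z":0,"yaw":0},{"x":0,"y":0,"z":0,"yaw":0},{"x":0,"y":0,"z":0,"yaw":0},{"x":0,"y":0,"z":-0.5,"yaw":0},{"x":0,"y":0,"z":-1.2,"yaw":0},{"x":0,"y":0,"z":-2.2,"yaw":0},{"x":0,"y":0,"z":-3.4,"yaw":0},{"x":0,"y":0,"z":-3.4,"yaw":0},{"x":0,"y":0,"z":-3.4,"yaw":0}]' 0 60
python3 - <<'E'
from h import *
s=robot.observe();print(s['force'],go(.5622,-.005,.24))
im=cams.snapshot("wrist")[:,:,::-1].copy()
c=np.array([.5622,-.005]);A=np.radians(12.6);u=np.array([np.cos(A),np.sin(A)])
for r,z in((.022,.156),(.0545,.128),(.064,.073)):
    for g in(-1,1):
        w=wproj([*(c+g*r*u),z],s)[0];cv2.drawMarker(im,tuple(int(v) for v in w.round()),(255,0,255),0,7,1)
cv2.imwrite("pics/w10.png",cv2.resize(im[40:280,100:400],(750,600),interpolation=cv2.INTER_CUBIC))
E
```

```text
clock: 39.17
ee_pos: [0.5609, -0.0035, 0.3102]
tcp_rot: [0.007, 0.987, -0.16, 0.004]
force: [-0.3, -0.6, -1.2]
grip_width: 0.476
[-0.32110921 -0.60539521 -1.18102034] [-1.01080325  0.58441582  0.03287385] [ 0.56087017 -0.0034803   0.3102163 ] -18.35330061166643
clock: 40.08
ee_pos: [0.5607, -0.0017, 0.4145]
tcp_rot: [0.007, 0.987, -0.16, 0.007]
force: [0.1, 0.4, -1.4]
grip_width: 0.998
[ 0.07409619  0.36100393 -1.43182943] {'xyz': array([0.082, 0.087, 0.053]), 'yaw': None, 'a': np.float64(-18.36), 'pos': array([ 0.5607, -0.0017,  0.4145])}
```

View pics/w10.png

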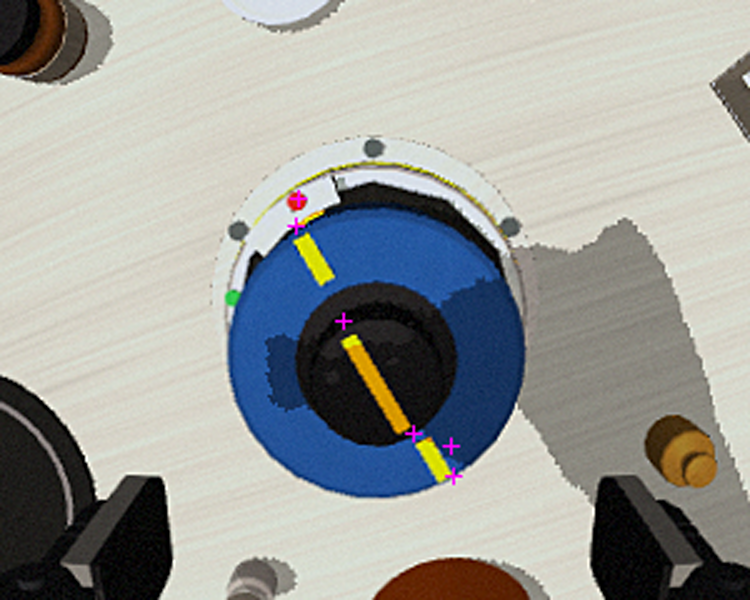

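Run:
```python
from h import *
W=lambda a,b,z:wun(100+a/2.5,40+b/2.5,z)[:2]
an=lambda d:np.degrees(np.arctan2(d[1],d[0]))
a,b=W(300,237,.128),W(443,478,.128);k1,k2=W(349,338,.156),W(404,432,.156);r=W(297,202,.073)
print("stripe",an(a-b),(a+b)/2,"knob",an(k1-k2),(k1+k2)/2,"red",r,an(r-np.array([.5622,-.005])))
pts=np.array([W(*p,.128) for p in((228,360),(260,265),(310,222),(525,360),(490,265),(378,497),(290,470),(470,470))])
from scipy.optimize import least_squares
for R0 in(.0545,):
    f=least_squares(lambda c:np.hypot(*(pts-c[:2]).T)-c[2],[.562,-.005,.0545]);print(f.x,(f.fun*1e3).round(1))
# refined stripe angle in the pixels by yellow mask -> plane
im=cv2.cvtColor(cv2.imread("pics/w10.png"),cv2.COLOR_BGR2HSV)
m=cv2.inRange(im,(20,150,130),(35,255,255)); m[:,:200]=0;m[:225]=0;m[500:]=0;m[:,500:]=0;m[295:415]=0
v,u=np.nonzero(m);P=np.array([W(x,y,.128) for x,y in zip(u[::5],v[::5])]);d=np.linalg.svd(P-P.mean(0))[2][0];print(len(P),an(d),P.mean(0))
```

```text
stripe 11.340883143085952 [ 0.55936566 -0.00371108] knob 10.805967425378846 [ 0.55889577 -0.00424333] red [0.62147775 0.00935426] 13.612292640228603
[ 0.55963033 -0.00464     0.05366908] [-0.1 -0.1  1.  -0.1 -1.  -0.5 -0.5  1.3]
362 -169.01737896390034 [ 0.56032751 -0.00322703]
```

```bash
python3 -m pendant '[{"x":-1,"y":0.5,"z":0,"yaw":0},{"x":-2,"y":1.5,"z":-0.2,"yaw":0},{"x":-2.5,"y":2.5,"z":-0.4,"yaw":0},{"x":-2.8,"y":3.6,"z":-0.6,"yaw":0},{"x":-3,"y":4.7,"z":-0.6,"yaw":0},{"x":-3.2,"y":5.8,"z":-0.6,"yaw":0},{"x":-3.4,"y":6.9,"z":-0.6,"yaw":0},{"x":-3.6,"y":8,"z":-0.6,"yaw":0},{"x":-3.8,"y":9,"z":-0.6,"yaw":0},{"x":-4,"y":10,"z":-0.6,"yaw":0},{"x":-4,"y":10,"z":-0.6,"yaw":0},{"x":-4,"y":10,"z":-0.6,"yaw":0}]'
python3 - <<'E'
from h import *
print(rackshift())
L=[]
for n,(u0,v0,u1,v1) in dict(top=(185,150,265,230),scene=(255,155,335,235)).items():
    o=cv2.imread(f"pics/{n}0.png");i=cams.snapshot(n)[:,:,::-1].copy();cv2.imwrite(f"pics/{n}F.png",i)
    L.append(np.hstack([cv2.resize(k[v0:v1,u0:u1],(300,300),interpolation=cv2.INTER_CUBIC) for k in(o,i)]))
cv2.imwrite("pics/f.png",np.vstack(L))
for z in(.060,.064,.052): print(z,[proj(n,[.562,-.005,z+.096]).round(1) for n in("top","scene")])
E
```

```text
clock: 41.13
ee_pos: [0.3505, -0.2497, 0.432]
tcp_rot: [0.007, 0.987, -0.162, 0.004]
force: [0.7, -0.2, 0.1]
grip_width: 1.002
(0.893, 0, 0)
0.06 [array([[224.4, 189.6]]), array([[296.5, 171.4]])]
0.064 [array([[224.2, 189.5]]), array([[296.6, 170.2]])]
0.052 [array([[224.6, 189.8]]), array([[296.2, 173.8]])]
```

View pics/f.png

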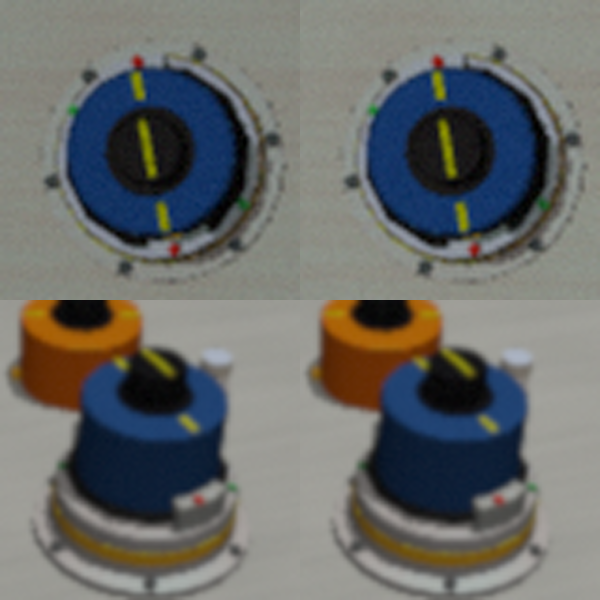

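The lid looks the same as in the initial locked picture, in both the top and scene views. The rack is unchanged (shift 0, score 0.893 as before), so I'll hand in.

```bash
python3 -c "
from cell import workorder
print(workorder.hand_in())"
```

```text
the job is handed in; nothing more can be done
None
```

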